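# Load-cell dead-weight stack with centring pin

## Task

Set up the load cell for its dead-weight check: turn the round aluminium platform so that its three holes match the three studs on the load cell's hub and seat it fully home, then stack every disc weight that is on the mats squarely on the platform with all the bores in line. Then take the red-knobbed centring pin out of its post holder and pass it down through all the weights and the platform until its tip stands on the floor of the load cell's bore. Set everything down gently, so that the load cell never gets a shock, and leave the other things on the table where they are.

Things in the scene. Friction and masses are not known exactly. Their poses are not given: they have to be found in the camera images.
- cell: Low-profile steel load cell, bolted to the table: round, 105 mm wide, 30 mm high, with a raised hub 60 mm wide, top face 38 mm above the table. Origin on its axis at table level, z up. Blind bore in the hub's centre, 15 mm wide, floor 8 mm above the table. A connector points along +x from its side. Delicate: a push or shock of over 120 N spoils it
- hub_top (a point): Centre of the hub's top face, 38 mm above the table, axes as the load cell's. Three brass studs stand on this face, 22 mm from here, at 0, 120 and 240 degrees from the load cell's x axis: 8 mm wide, 9 mm high, tapered over the last 2.5 mm
- stud0 (a point): Tip of the stud that lies in the load cell's x direction, 47 mm above the table
- platform: Round aluminium platform, 68 mm wide, 12 mm thick, 0.11 kg, lying flat on the table. Origin at the centre of its underside, z up. Central bore 16 mm wide; three through holes 11 mm wide, 22 mm from the centre, at 0, 120 and 240 degrees from its x axis (any of the three matching turns will do). Seated, its underside is 38 mm and its top 50 mm above the table, stud tips 3 mm below its top
- platform_hole0 (a point): Mouth of the platform's hole that lies in its x direction, at the level of its top face
- holder: Fixed aluminium post holder in which the pin stands: a tube 28 mm in outside diameter, 60 mm high, on a 48 mm round foot; its bore is 15 mm wide, its floor 8 mm above the table. Origin on its axis at table level
- pin: Centring pin, 0.14 kg: steel shank 12 mm wide, 130 mm long, its last 7 mm tapered to 5.6 mm at the tip; on top a red knob 26 mm wide and 28 mm high. Origin at the tip, z towards the knob. It stands loosely upright in the holder, tip 8 mm above the table. Home in the load cell its tip is again at 8 mm, the knob's underside at 138 mm, just above a stack of six weights (134 mm)
- pin_knob (a point): Middle of the pin's red knob, on its axis, 144 mm from the tip: the place to grip
- driver: Bystander: screwdriver with a red handle lying on the table
- amp_box: Bystander: small white metal connector box, 60 x 95 x 36 mm
- mirror: Bystander: mirror in a black mount on a post with a round foot 52 mm wide, about 100 mm tall
- weight1: Steel disc weight, 60 mm in diameter, 14 mm thick, about 0.29 kg, with a central bore 16 mm in diameter, lying flat on a 3 mm rubber mat on the left side of the table. Origin at its very centre (mid-thickness), z along its axis. The two faces are alike: either may be up. All the disc weights have the same shape. Four to six of the six are there at a start
- weight2: Brass disc weight, 60 mm in diameter, 14 mm thick, about 0.29 kg, with a central bore 16 mm in diameter, lying flat on a 3 mm rubber mat on the left side of the table. Origin at its very centre (mid-thickness), z along its axis. The two faces are alike: either may be up. All the disc weights have the same shape. Four to six of the six are there at a start
- weight3: Steel disc weight, 60 mm in diameter, 14 mm thick, about 0.29 kg, with a central bore 16 mm in diameter, lying flat on a 3 mm rubber mat on the left side of the table. Origin at its very centre (mid-thickness), z along its axis. The two faces are alike: either may be up. All the disc weights have the same shape. Four to six of the six are there at a start
- weight4: Brass disc weight, 60 mm in diameter, 14 mm thick, about 0.29 kg, with a central bore 16 mm in diameter, lying flat on a 3 mm rubber mat on the left side of the table. Origin at its very centre (mid-thickness), z along its axis. The two faces are alike: either may be up. All the disc weights have the same shape. Four to six of the six are there at a start
- weight5: Steel disc weight, 60 mm in diameter, 14 mm thick, about 0.29 kg, with a central bore 16 mm in diameter, lying flat on a 3 mm rubber mat on the right side of the table. Origin at its very centre (mid-thickness), z along its axis. The two faces are alike: either may be up. All the disc weights have the same shape. Four to six of the six are there at a start
- weight6: Brass disc weight, 60 mm in diameter, 14 mm thick, about 0.29 kg, with a central bore 16 mm in diameter, lying flat on a 3 mm rubber mat on the right side of the table. Origin at its very centre (mid-thickness), z along its axis. The two faces are alike: either may be up. All the disc weights have the same shape. Four to six of the six are there at a start

How it is judged:
By the outcome, as a careful person would: the job done as asked, in the order asked, and still so for the second after the job is handed in, with the robot touching nothing.
Of weight1, weight2, weight3, weight4, weight5, weight6 only 4 to 6 are there at a start; the rules pass over those that are not, and their reading is None.
At some moment in a run one of platform, weight5, weight6 may be knocked a few centimetres aside while the robot is not near it.
It also fails if it takes over 210 s, if anything falls off the work surface, if the arm or the gripper's body presses on something with over 40 N, if the wrist force passes 120 N, or if a joint passes its speed limit or range.

## Robot

A 7-joint arm with a two-finger parallel gripper is mounted at the origin on the work surface. World frame = base frame: x ahead of the robot, y to its left, z up, the work surface at z = 0. Lengths are in m, angles in rad, forces in N, time in s.
With the tool pointing down it reaches from about 0.425 to 0.95 m from the base axis. Payload 4.7 kg.
Tool frame: the origin (TCP) lies on the front face of the gripper's body, between the roots of the fingers; the fingertips stand 73 mm ahead of it and the grasp point (between the pads) lies 54 mm ahead of it; z points along the fingers, y is the line along which they close (so a half turn about z gives the same grasp; the last joint's range is limited). The gripper opens to 85 mm and grips with 20 to 120 N. Pads are 22 mm wide; open, the fingers measure 114 mm over their backs; the gripper's body (76 mm by 85 mm) begins 54 mm behind the grasp point. The pads swing forward as they close: fully open they stand 13 mm farther back than shut.
Start: joints at [-1.285, 0.469, -0.049, 1.532, 0.024, 1.141, -0.082], TCP at [0.209, 0.642, 0.304] pointing down, gripper open.
Joint ranges: [-2.59, 2.59], [-0.33, 1.99], [-1.39, 1.29], [0.1, 2.45], [-1.04, 4.18], [0.21, 1.99], [-2.66, 2.66]. Speed limits (rad/s): [2.57, 2.57, 3.14, 3.14, 3.14, 3.14, 3.14].

## Interface

Orientations are given as a rotation vector (axis times angle).
In Python, from rig import * gives the robot as it stands. The module is installed in compiled form; this text tells all that it offers.
- The arm moves only by the tool arm_command, never from a script. Its argument "steps" is a list that holds one entry, the list of rows, each a list of 7 numbers: the shift along the tool's x, y, z in m, then the turn, a rotation vector about the tool's x, y, z in rad, then the closure, from -1 (fully open) to 1 (shut). A call has 1 to 12 rows; each row shifts and turns the commanded pose from where the row before left it, along the tool's axes as they then stand; what a row does not reach is not made up. A row lasts 1/10 s, in which the tool goes at most 50 mm and 8.59 degrees, less where a joint would pass 70% of its speed; a pose out of reach is approached as far as the arm can. A call is refused whole if a number of a shift passes 0.05 or a number of a turn 0.15, either way. A call with a gripper value outside its range is refused whole. The fingers move at their own pace and stop on an object; "squeeze" is the grip in N (left out, the last holds). Time passes only in rows, so rows that do not move let the fingers close. It gives the time, the measured TCP pose, the force, the opening and the grip force at its end, in the units of the state.
- read_state(): the state, without advancing time (a new reading comes with each control period).
- grab_frame(name): name is "scene" or "top" or "wrist"; returns (picture, depth): 480x640x3 uint8, red, green, blue; 480x640 float32, m along the optical axis (not along the pixel's ray), 0 where there is no reading.
- calibration(name): a dict with "mtx" (3x3 intrinsics, pixels), "k1" (the pictures are not rectified: a ray, as slopes to the right and down, at radius r is drawn at 1 + k1 r^2 times it, then the intrinsics apply), "view" (4x4, takes a point from world to camera coordinates); the wrist camera has in their place "T_tool_cam" (4x4, takes a point from camera to tool coordinates, whose origin is the TCP and whose axes are the flange's). Camera axes: x right, y down, z forward; pixel columns grow to the right and rows downward; lengths in m; the calibration is good to about 2 mm. A picture is of the moment at which its call begins: read the wrist's pose just before it. calibration takes no time and is no camera call.
- close_job(): hands the job in; it is judged then, once.
Trained networks look in the newest picture that a camera, given by its name, has taken for a name from the list of things; names that differ only in an ending like _2 or _b are one class to them, and where a whole thing is asked for, a point or a joint stands for the part that bears it (a point fixed in the world has none). Each returns a list of dicts, best first, with "conf" (0 to 1); they miss things now and then, are a little off and sometimes report something else, mostly with a low value. They report only what shows in the picture. A call takes as long as a camera call.
- find_in(camera, name): "bbox" ([left, top, right, bottom] in pixels, round what is visible of it).
The state is a dict: "time": time; "qpos": joint angles; "dq": joint speeds; "effort": joint torques, N m; "tool_pos": TCP position; "eef_rot": TCP orientation; "force": force on the tool from outside, world axes, zero at the start; "moment": the same for the moment, N m; "finger_gap": finger opening in m; "gripper_force": force on a finger pad.
Only numpy, scipy, OpenCV 4.12 (cv2) and the standard library are available. Lean on these libraries where they do the work, as an engineer would, in place of code of your own. Each camera call takes 0.05 s, during which the arm holds its last target. There are 200 camera calls.

## Working session

There is one attempt and no reset: what is moved stays moved. The work goes in short steps, Python scripts to look and compute and a tool call to move; the robot and the scene stay as the last step left them, time stands still between calls to the robot, and variables do not carry over. Pictures are saved under pics/ and viewed, at most 15 in all, crops included, and the job is handed in when it is done.

Besides the shell and the picture viewer there is one more tool, called after ">>>" as name(argument=value, ...) on one line, values as JSON. arm_command: Moves the arm, as the interface text tells. Its arguments: {"type":"object","properties":{"steps":{"type":"array","items":{"type":"array","items":{"type":"array","items":{"type":"number"}}}},"squeeze":{"type":"number"}},"required":["steps"]}

```bash
mkdir -p pics
cat > h.py <<'E'
from rig import *
import numpy as np, cv2
from scipy.spatial.transform import Rotation as R
def grab(cam):
    s=read_state(); im,d=grab_frame(cam); return s,im,d
def T_cam(cam,s=None):
    c=calibration(cam)
    if 'view' in c: return c,np.linalg.inv(c['view'])
    T=np.eye(4);T[:3,:3]=R.from_rotvec(s['eef_rot']).as_matrix();T[:3,3]=s['tool_pos']
    return c,T@np.array(c['T_tool_cam'])
def rays(cam,uv,s=None):
    c,T=T_cam(cam,s);K=np.array(c['mtx'],float)
    uv=np.asarray(uv,float).reshape(-1,1,2)
    n=cv2.undistortPoints(uv,K,np.array([c['k1'],0,0,0,0.]),None,None).reshape(-1,2)
    return np.c_[n,np.ones(len(n))],T
def at_z(cam,uv,z,s=None):
    r,T=rays(cam,uv,s);d=r@T[:3,:3].T;o=T[:3,3];t=(z-o[2])/d[:,2];return o+d*t[:,None]
def cloud(cam,d,s=None):
    v,u=np.mgrid[0:480,0:640];r,T=rays(cam,np.c_[u.ravel(),v.ravel()],s)
    P=(r*d.reshape(-1,1))@T[:3,:3].T+T[:3,3];P[d.ravel()==0]=np.nan
    return P.reshape(480,640,3)
def save(n,im): cv2.imwrite('pics/'+n+'.png',im[:,:,::-1])
E
python3 - <<'E'
from h import *
s=read_state();print(s['tool_pos'],s['eef_rot'],s['finger_gap'])
for cam in ['top','scene','wrist']:
    s,im,d=grab(cam);save(cam+'0',im);np.savez('/tmp/%s0.npz'%cam,im=im,d=d)
    c,T=T_cam(cam,s);print(cam,c['mtx'],c['k1'],np.round(T,3).tolist())
    if cam!='wrist':
        P=cloud(cam,d)
        for n in ['cell','platform','holder','pin','driver','amp_box','mirror','weight1','weight2','weight5','weight6']:
            for r in find_in(cam,n)[:6]:
                b=np.array(r['bbox']);x,y=((b[:2]+b[2:])/2).astype(int)
                print(n,round(r['conf'],2),b.round(0).tolist(),P[y,x].round(3))
E
```

```text
[0.20882274 0.6414083  0.30284868] [-4.92348875e-01 -3.10251222e+00  3.05759693e-03] 0.08540953168122743
top [[551.76592513   0.         316.68515071]
 [  0.         551.76592513 238.68316458]
 [  0.           0.           1.        ]] -0.09600981275855762 [[0.018, -0.996, 0.087, 0.485], [-1.0, -0.019, -0.019, 0.018], [0.021, -0.087, -0.996, 1.289], [0.0, 0.0, 0.0, 1.0]]
cell 0.58 [286.0, 197.0, 332.0, 244.0] [0.641 0.015 0.01 ]
platform 0.72 [306.0, 291.0, 335.0, 325.0] [ 0.439 -0.017 -0.001]
holder 0.68 [402.0, 218.0, 423.0, 245.0] [ 0.615 -0.221  0.056]
pin 0.76 [416.0, 215.0, 435.0, 232.0] [ 0.62  -0.225  0.171]
driver 0.65 [359.0, 125.0, 376.0, 204.0] [ 0.774 -0.121  0.023]
amp_box 0.82 [203.0, 161.0, 243.0, 194.0] [0.733 0.215 0.037]
amp_box 0.65 [402.0, 218.0, 424.0, 241.0] [ 0.619 -0.222  0.062]
mirror 0.77 [272.0, 145.0, 297.0, 170.0] [0.772 0.071 0.083]
mirror 0.32 [210.0, 238.0, 237.0, 265.0] [0.565 0.212 0.   ]
weight1 0.85 [155.0, 242.0, 185.0, 264.0] [ 0.558  0.338 -0.003]
weight1 0.7 [428.0, 299.0, 449.0, 320.0] [ 0.438 -0.293  0.003]
weight1 0.63 [156.0, 297.0, 182.0,
[... 3457 characters left out ...]
6 [177.0, 272.0, 207.0, 293.0] [ 0.45  -0.178  0.017]
weight6 0.83 [117.0, 294.0, 150.0, 317.0] [ 0.444 -0.291  0.014]
weight6 0.64 [339.0, 209.0, 366.0, 229.0] [0.46  0.208 0.014]
weight6 0.64 [372.0, 189.0, 400.0, 206.0] [0.428 0.337 0.007]
weight6 0.63 [410.0, 215.0, 435.0, 234.0] [0.566 0.327 0.015]
weight6 0.61 [370.0, 234.0, 397.0, 258.0] [0.576 0.205 0.018]
weight6 0.6 [177.0, 272.0, 207.0, 293.0] [ 0.45  -0.178  0.017]
wrist [[430.38523443   0.         325.73022424]
 [  0.         430.38523443 234.67593615]
 [  0.           0.           1.        ]] 0.006130798726430619 [[0.311, 0.914, 0.259, 0.144], [0.951, -0.299, -0.084, 0.663], [0.001, 0.273, -0.962, 0.373], [0.0, 0.0, 0.0, 1.0]]
```

Run:
```python
from h import *
im=np.load('/tmp/top0.npz')['im'];c=im[120:345,130:450];save('top_c',cv2.resize(c,None,fx=2.5,fy=2.5,interpolation=cv2.INTER_CUBIC))
```

```text
(no output)
```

View pics/top_c.png

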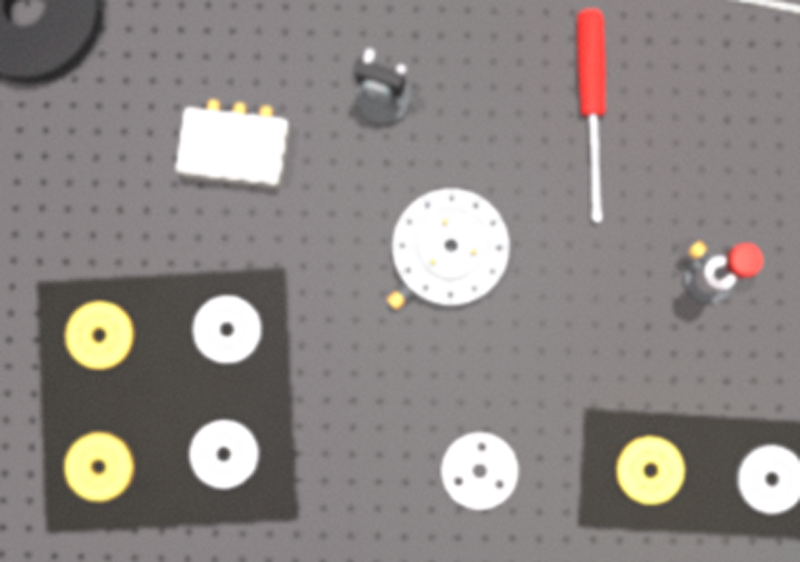

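View pics/wrist0.png

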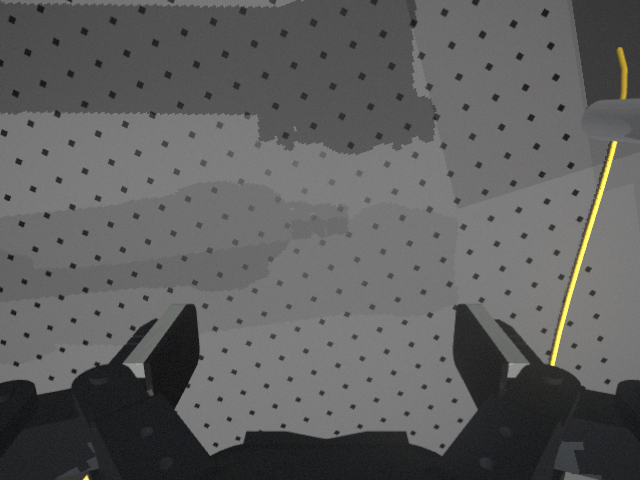

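The top picture shows everything clearly: six discs on two mats, the cell at crop (451,246) with its connector at (396,300), the platform at (480,470) with its holes at (482,446), (459,481) and (500,484), and the leaning pin at (745,260). I'll move the wrist camera over the platform and cell.

>>> arm_command(steps=[[[-0.031, -0.032, 0.003, 0, 0, 0, -1], [-0.031, -0.032, 0.003, 0, 0, 0, -1], [-0.031, -0.032, 0.003, 0, 0, 0, -1], [-0.031, -0.032, 0.003, 0, 0, 0, -1], [-0.031, -0.032, 0.003, 0, 0, 0, -1], [-0.031, -0.032, 0.003, 0, 0, 0, -1], [-0.031, -0.032, 0.003, 0, 0, 0, -1], [-0.031, -0.032, 0.003, 0, 0, 0, -1], [-0.031, -0.032, 0.003, 0, 0, 0, -1], [-0.031, -0.032, 0.003, 0, 0, 0, -1], [-0.031, -0.032, 0.003, 0, 0, 0, -1], [-0.031, -0.032, 0.003, 0, 0, 0, -1]]])

```text
time: 2.45
tool_pos: [0.4444, 0.1599, 0.2682]
eef_rot: [0.492, 3.102, 0.001]
force: [1.4, 0.5, -0.1]
finger_gap: 0.0854
gripper_force: 0.0
```

>>> arm_command(steps=[[[-0.031, -0.032, 0.003, 0, 0, 0, -0.5], [-0.031, -0.032, 0.003, 0, 0, 0, -0.5], [-0.031, -0.032, 0.003, 0, 0, 0, -0.5], [-0.031, -0.032, 0.003, 0, 0, 0, -0.5], [0, 0, 0, 0, 0, -0.105, -0.5], [0, 0, 0, 0, 0, -0.105, -0.5], [0, 0, 0, 0, 0, -0.105, -0.5], [0, 0, 0, 0, 0, 0, -0.5], [0, 0, 0, 0, 0, 0, -0.5]]])

```text
time: 3.35
tool_pos: [0.5221, 0.0014, 0.256]
eef_rot: [0.003, 3.141, 0.0]
force: [-0.4, -0.4, -0.8]
finger_gap: 0.0643
gripper_force: 0.0
```

Run:
```python
from h import *
s,im,d=grab('wrist');save('w1',im);np.savez('/tmp/w1.npz',im=im,d=d)
print(s['time'],s['tool_pos'],s['eef_rot'],s['finger_gap'])
print(calibration('wrist')['T_tool_cam'])
P=cloud('wrist',d,s)
for n in ['cell','platform','hub_top','stud0','platform_hole0']:
    for r in find_in('wrist',n)[:4]:
        b=np.array(r['bbox']);x,y=((b[:2]+b[2:])/2).astype(int)
        print(n,round(r['conf'],2),b.round(0).tolist(),P[y,x].round(3))
# fingertips: points near tool, relative z
rel=P-s['tool_pos'];m=(np.linalg.norm(rel,axis=2)<.12);print(m.sum(),np.nanpercentile(rel[m][:,2],[0,1,5,50]))
```

```text
3.35 [0.52207554 0.00143072 0.25600048] [3.02844380e-03 3.14138810e+00 2.95011427e-04] 0.06428108665581117
[[-1.08397688e-03 -9.62012539e-01 -2.73003113e-01  6.87167410e-02]
 [ 9.99998188e-01 -1.47001969e-03  1.20951904e-03 -2.81630192e-04]
 [-1.56489243e-03 -2.73001308e-01  9.62012389e-01 -6.88299971e-02]
 [ 0.00000000e+00  0.00000000e+00  0.00000000e+00  1.00000000e+00]]
cell 0.81 [274.0, 285.0, 412.0, 418.0] [0.627 0.014 0.036]
platform 0.66 [250.0, 38.0, 347.0, 136.0] [ 0.436 -0.018 -0.001]
platform 0.34 [274.0, 288.0, 414.0, 420.0] [0.628 0.015 0.037]
hub_top 0.55 [270.0, 286.0, 411.0, 421.0] [0.628 0.012 0.037]
stud0 0.72 [272.0, 289.0, 414.0, 422.0] [0.631 0.014 0.035]
platform_hole0 0.86 [246.0, 36.0, 344.0, 138.0] [ 0.436 -0.021 -0.001]
62152 [-0.0687706  -0.06127655 -0.04841837 -0.00792063]
```

View pics/w1.png

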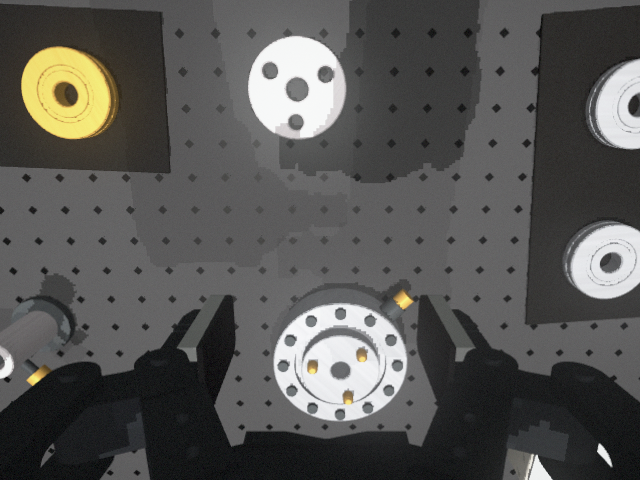

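The wrist picture shows the platform at (297,88) with its three holes, the cell at (341,362) with gold studs at (312,366), (362,355) and (348,397), and the fingertips clear of everything. Next I'll rectify onto the known heights and fit circles.

```bash
cat >> h.py <<'E'
def ortho(cam,im,s,c,z,half,res=.0005):
    """bird's-eye picture at height z: row grows with -x, column with -y; centre c"""
    n=int(round(2*half/res));k=(np.arange(n)-(n-1)/2)*res
    X,Y=np.meshgrid(c[0]-k,c[1]-k,indexing='ij')
    cal,T=T_cam(cam,s);V=np.linalg.inv(T)
    p,_=cv2.projectPoints(np.c_[X.ravel(),Y.ravel(),np.full(n*n,z)],cv2.Rodrigues(V[:3,:3])[0],V[:3,3],np.array(cal['mtx'],float),np.array([cal['k1'],0,0,0,0.]))
    m=p.reshape(n,n,2).astype(np.float32)
    return cv2.remap(im,m[:,:,0],m[:,:,1],cv2.INTER_CUBIC),lambda u,v:(c[0]-(v-(n-1)/2)*res,c[1]-(u-(n-1)/2)*res)
def blobs(mask,f,lo,hi,res=.0005,rnd=.7):
    """world centre, equivalent diameter of roundish contours with diameter lo..hi (m)"""
    out=[]
    cs,_=cv2.findContours(mask.astype(np.uint8),cv2.RETR_LIST,cv2.CHAIN_APPROX_NONE)
    for q in cs:
        a=cv2.contourArea(q);d=2*np.sqrt(a/np.pi)*res
        if lo<d<hi:
            (u,v),(w,h),_=cv2.fitEllipse(q)
            if min(w,h)>rnd*max(w,h): out.append((*f(u,v),d,min(w,h)/max(w,h)))
    return out
def show(o,n,k=2): save(n,cv2.resize(o,None,fx=k,fy=k,interpolation=cv2.INTER_CUBIC))
E
python3 - <<'E'
from h import *
z=np.load('/tmp/w1.npz');im=z['im'];s=read_state()
o,f=ortho('wrist',im,s,(.44,-.02),.012,.045)
g=cv2.cvtColor(o,cv2.COLOR_RGB2GRAY);t,_=cv2.threshold(g,0,255,cv2.THRESH_OTSU);print(t)
print('plat');[print(np.round(b,4)) for b in blobs(g>t,f,.006,.09)]
o2,f2=ortho('wrist',im,s,(.64,.012),.038,.04)
g2=cv2.cvtColor(o2,cv2.COLOR_RGB2GRAY)
print('bore');[print(np.round(b,4)) for b in blobs(g2<150,f2,.010,.09,rnd=.8)]
o3,f3=ortho('wrist',im,s,(.64,.012),.047,.04)
hsv=cv2.cvtColor(o3,cv2.COLOR_RGB2HSV);m=(hsv[:,:,1]>110)
print('stud');[print(np.round(b,4)) for b in blobs(m,f3,.004,.02,rnd=.3)]
save('o1',cv2.resize(np.hstack([o,np.pad(o2,((10,10),(10,10),(0,0))),np.pad(o3,((10,10),(10,10),(0,0)))]),None,fx=1.4,fy=1.4))
E
```

```text
169.0
plat
[ 0.4258 -0.0364  0.0113  0.9936]
[0.4281 0.0017 0.0115 0.95  ]
[ 0.4379 -0.0181  0.0161  0.993 ]
[ 0.4598 -0.0196  0.0115  0.9662]
[ 0.4376 -0.0184  0.0665  0.9955]
bore
[0.6467 0.0126 0.0199 0.8097]
[0.6417 0.0124 0.0143 0.9826]
stud
[0.6256 0.0279 0.0054 0.8674]
[ 0.6345 -0.0086  0.0064  0.8426]
[0.6605 0.0181 0.007  0.7977]
```

View pics/o1.png

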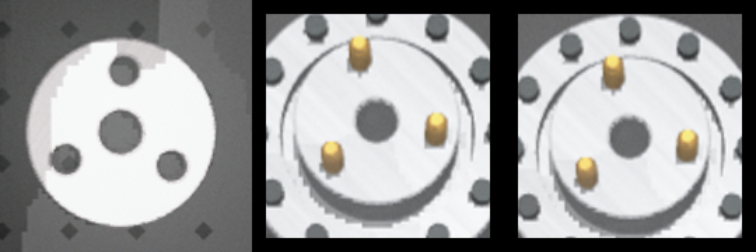

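>>> arm_command(steps=[[[0.028, -0.006, 0.025, 0, 0, 0, -1], [0.028, -0.007, 0.025, 0, 0, 0, -1], [0.028, -0.006, 0.025, 0, 0, 0, -1], [0, 0, 0, 0, 0, 0, -1], [0, 0, 0, 0, 0, 0, -1]]])

```text
time: 4.15
tool_pos: [0.4379, -0.0176, 0.1808]
eef_rot: [-0.0, -3.141, -0.0]
force: [0.5, 0.0, 0.3]
finger_gap: 0.085
gripper_force: 0.0
```

```bash
cat >> h.py <<'E'
def holes3(pts):
    p=np.array(pts)[:,:2];c=p.mean(0);a=np.degrees(np.arctan2(*(p-c).T[::-1]))
    a=(a+60)%120-60
    return c.round(4),a.round(1),np.linalg.norm(p-c,axis=1).round(4)
def plat(cam,im,s,c,z=.012):
    o,f=ortho(cam,im,s,c,z,.045);g=cv2.cvtColor(o,cv2.COLOR_RGB2GRAY);t,_=cv2.threshold(g,0,255,cv2.THRESH_OTSU)
    B=blobs(g>t,f,.008,.09);print('all',np.round(B,4).tolist())
    H=[b for b in B if .009<b[2]<.0135]
    if len(H)==3: print('holes',*holes3(H))
    return o
def rel(s,xy):
    Rm=R.from_rotvec(s['eef_rot']).as_matrix();t=np.array(s['tool_pos']);v=np.array([*xy,0])-[t[0],t[1],0]
    return (Rm.T@v).round(4)[:2]
E
python3 - <<'E'
from h import *
s,im,d=grab('wrist');np.savez('/tmp/w2.npz',im=im,d=d)
print(s['time'],s['tool_pos'],s['eef_rot'],s['finger_gap'])
o=plat('wrist',im,s,(.438,-.018))
P=cloud('wrist',d,s)-s['tool_pos'];m=np.linalg.norm(P,axis=2)<.12;print(np.nanmin(P[m][:,2]))
E
```

```text
4.15 [ 0.43792811 -0.01759552  0.18079197] [-4.02150874e-04 -3.14135063e+00 -8.28521997e-05] 0.08497714757902848
all [[0.4247, -0.0366, 0.0117, 0.9767], [0.4276, 0.0014, 0.0123, 0.9519], [0.4371, -0.0185, 0.0157, 0.9911], [0.4589, -0.0198, 0.0108, 0.9662], [0.4374, -0.0185, 0.0668, 0.9931]]
holes [ 0.4371 -0.0183] [-4.2 -4.3 -3.9] [0.0221 0.0219 0.0219]
-0.061789702591435236
```

>>> arm_command(steps=[[[0.0005, -0.001, 0.03, 0, 0, 0, -1], [0, 0, 0.03, 0, 0, 0, -1], [0, 0, 0.025, 0, 0, 0, -1], [0, 0, 0.0155, 0, 0, 0, -1], [0, 0, 0.008, 0, 0, 0, -1], [0, 0, 0, 0, 0, 0, -1], [0, 0, 0, 0, 0, 0, -0.5], [0, 0, 0, 0, 0, 0, 0], [0, 0, 0, 0, 0, 0, 0.2], [0, 0, 0, 0, 0, 0, 0.2], [0, 0, 0, 0, 0, 0, 0.2], [0, 0, 0, 0, 0, 0, 0.2]]], squeeze=40)

```text
time: 5.4
tool_pos: [0.4386, -0.0185, 0.0739]
eef_rot: [-0.0, 3.138, 0.001]
force: [-1.1, -0.5, 5.9]
finger_gap: 0.065
gripper_force: 42.8
```

Run:
```python
from h import *
s,im,d=grab('wrist');np.savez('/tmp/w3.npz',im=im,d=d);save('w3',im)
print(s['time'],s['tool_pos'],s['eef_rot'],s['finger_gap'],s['force'])
o=plat('wrist',im,s,(.438,-.018))
P=cloud('wrist',d,s)-s['tool_pos'];m=np.linalg.norm(P,axis=2)<.12;print(np.nanmin(P[m][:,2]))
```

```text
5.4 [ 0.43864272 -0.01848589  0.07385697] [-2.49262511e-04  3.13846179e+00  7.60520121e-04] 0.06495382953685064 [-1.09200312 -0.47994828  5.88060883]
all [[0.4246, -0.0367, 0.0112, 0.9728], [0.427, 0.0008, 0.0113, 0.9809], [0.4366, -0.0186, 0.0162, 0.9902], [0.4583, -0.02, 0.0108, 0.9796], [0.4369, -0.0186, 0.0662, 0.9719]]
holes [ 0.4367 -0.0186] [-3.7 -3.7 -3.6] [0.0217 0.0217 0.0217]
-0.07805234816374654
```

View pics/w3.png

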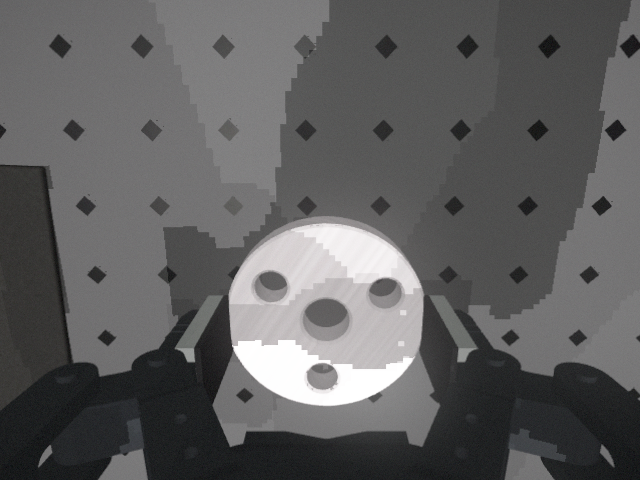

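>>> arm_command(steps=[[[0, 0, -0.02, 0, 0, 0, 0.2], [0, 0, -0.03, 0, 0, 0, 0.2], [0, 0, -0.032, 0, 0, 0, 0.2], [-0.03, 0.004, 0, 0, 0, 0, 0.2], [-0.035, 0.005, 0, 0, 0, 0, 0.2], [-0.035, 0.006, 0, 0, 0, 0, 0.2], [-0.035, 0.006, 0, 0, 0, 0, 0.2], [-0.035, 0.005, 0, 0, 0, 0, 0.2], [-0.025, 0.003, 0, 0, 0, 0, 0.2], [-0.01, 0.002, 0, 0, 0, 0, 0.2]]])

```text
time: 6.45
tool_pos: [0.6449, 0.0131, 0.1552]
eef_rot: [-0.001, 3.139, 0.0]
force: [-1.0, 0.4, -1.3]
finger_gap: 0.0647
gripper_force: 45.1
```

>>> arm_command(steps=[[[0, 0, 0, 0, 0, -0.1, 0.2], [0, 0, 0, 0, 0, -0.1, 0.2], [0, 0, 0, 0, 0, -0.08, 0.2], [0, 0, 0, 0, 0, -0.039, 0.2], [0, 0, 0, 0, 0, 0, 0.2], [0, 0, 0, 0, 0, 0, 0.2]]])

```text
time: 7.05
tool_pos: [0.642, 0.0123, 0.1548]
eef_rot: [0.497, -3.102, -0.0]
force: [0.6, -0.0, -0.2]
finger_gap: 0.0649
gripper_force: 45.1
```

Run:
```python
from h import *
s,im,d=grab('wrist');np.savez('/tmp/w4.npz',im=im,d=d);save('w4',im)
print(s['time'],s['tool_pos'],s['eef_rot'],s['finger_gap'],s['force'])
zt=s['tool_pos'][2]-.0738+.012
plat('wrist',im,s,(.642,.012),zt)
# top camera: hub in first picture, platform now
t0=np.load('/tmp/top0.npz')['im']
_,it,dt=grab('top')
o,f=ortho('top',t0,None,(.641,.012),.038,.05);g=cv2.cvtColor(o,cv2.COLOR_RGB2GRAY)
print('hub bore top',[np.round(b,4).tolist() for t in(120,150,170) for b in blobs(g<t,f,.008,.022)])
o,f=ortho('top',t0,None,(.641,.012),.030,.07);g=cv2.cvtColor(o,cv2.COLOR_RGB2GRAY)
print('flange top',[np.round(b,4).tolist() for t in(150,170) for b in blobs(g>t,f,.09,.12)])
o,f=ortho('top',t0,None,(.438,-.018),.012,.05);g=cv2.cvtColor(o,cv2.COLOR_RGB2GRAY)
print('plat top0',[np.round(b,4).tolist() for t in(150,180) for b in blobs(g>t,f,.012,.08)])
```

```text
7.05 [0.6420156  0.01232635 0.15476267] [ 4.97481176e-01 -3.10179941e+00 -2.00465012e-04] 0.06492651148149722 [ 0.64132553 -0.04215632 -0.23250784]
all [[0.623, 0.0039, 0.0081, 0.8539], [0.625, 0.0272, 0.0092, 0.9266], [0.6356, -0.0095, 0.0082, 0.7376], [0.6404, 0.0118, 0.0151, 0.9861], [0.6608, 0.0167, 0.011, 0.9772], [0.6324, 0.008, 0.0761, 0.8388]]
hub bore top [[0.6432, 0.0106, 0.0081, 0.8033], [0.643, 0.0106, 0.0094, 0.8635]]
flange top [[0.6433, 0.0106, 0.1105, 0.996], [0.6431, 0.0106, 0.1088, 0.9974]]
plat top0 [[0.4376, -0.02, 0.074, 0.989], [0.4375, -0.0199, 0.0716, 0.9946]]
```

View pics/w4.png

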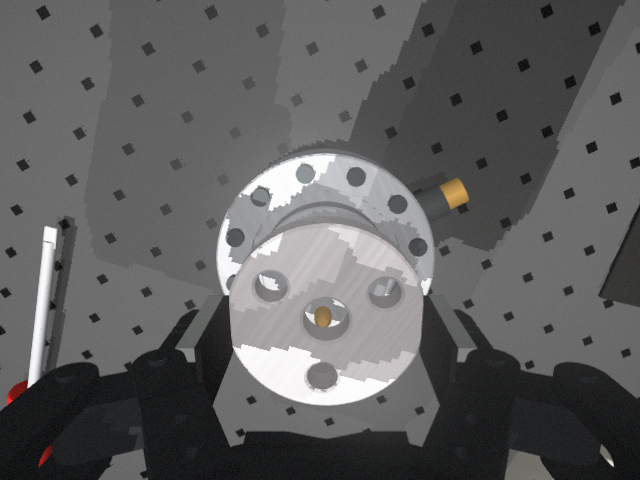

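Run:
```python
from h import *
from scipy.optimize import least_squares
im=np.load('/tmp/w4.npz')['im'];s=read_state()
def fit(p,r=None):
    q=least_squares(lambda q:np.hypot(*(p-q[:2]).T)-(q[2] if r is None else r),[.642,.012,.045],loss='soft_l1',f_scale=.0005).x
    return q.round(4),(np.hypot(*(p-q[:2]).T)-q[2]).round(4)
o,f=ortho('wrist',im,s,(.62,.012),.030,.07);g=cv2.cvtColor(o,cv2.COLOR_RGB2GRAY)
B=[b for b in blobs(g<130,f,.005,.012,rnd=.75)]
p=np.array(B)[:,:2];r=np.hypot(*(p-[.642,.012]).T);k=(r>.038)&(r<.050);print(np.c_[p[k],r[k]].round(4).tolist());p=p[k]
print('bolts',fit(p))
im1=np.load('/tmp/w1.npz')['im'];s1=dict(tool_pos=np.array([.52207554,.00143072,.25600048]),eef_rot=np.array([3.02844380e-03,3.14138810,2.95e-4]))
o,f=ortho('wrist',im1,s1,(.642,.012),.030,.07);g=cv2.cvtColor(o,cv2.COLOR_RGB2GRAY)
p=np.array([b for b in blobs(g<130,f,.005,.012,rnd=.75)])[:,:2];r=np.hypot(*(p-[.642,.012]).T);p=p[(r>.038)&(r<.050)]
print('w1 bolts',fit(p))
o,f=ortho('wrist',im1,s1,(.642,.012),.038,.045);g=cv2.cvtColor(o,cv2.COLOR_RGB2GRAY)
```

```text
[[0.5991, 0.0122, 0.0429], [0.605, 0.0344, 0.0432], [0.6213, 0.0507, 0.0439], [0.6435, -0.0321, 0.0441]]
bolts (array([0.6434, 0.0122, 0.0443]), array([ 0., -0.,  0., -0.]))
w1 bolts (array([0.643 , 0.0122, 0.0444]), array([-0.    ,  0.0001, -0.    , -0.    ,  0.    , -0.    , -0.    ,
       -0.    ,  0.0001,  0.    , -0.0001,  0.    ]))
```

>>> arm_command(steps=[[[-0.003, -0.0005, 0.006, 0, 0, -0.005, 0.2], [0, 0, 0.01, 0, 0, 0, 0.2], [0, 0, 0.008, 0, 0, 0, 0.2], [0, 0, 0.006, 0, 0, 0, 0.2], [0, 0, 0.002, 0, 0, 0, 0.2], [0, 0, 0, 0, 0, 0, 0.2]]])

```text
time: 7.75
tool_pos: [0.6453, 0.0129, 0.1217]
eef_rot: [0.507, -3.099, -0.0]
force: [0.0, -0.3, -0.7]
finger_gap: 0.065
gripper_force: 45.1
```

Run:
```python
from h import *
s,im,d=grab('wrist');np.savez('/tmp/w5.npz',im=im,d=d)
print(s['time'],s['tool_pos'],s['eef_rot'],s['finger_gap'],s['force'])
save('w5',cv2.resize(im[200:420,200:450],None,fx=2.6,fy=2.6,interpolation=cv2.INTER_CUBIC))
zt=s['tool_pos'][2]-.0739+.012
plat('wrist',im,s,(.642,.012),zt)
```

```text
7.75 [0.64530682 0.012925   0.12170471] [ 5.06781725e-01 -3.09933836e+00 -2.23929138e-04] 0.06496699586997114 [ 0.020176   -0.26722308 -0.72945635]
all [[0.6278, 0.0276, 0.0109, 0.8986], [0.6318, -0.0282, 0.0082, 0.8901], [0.6429, 0.0123, 0.0157, 0.933], [0.665, 0.0177, 0.0092, 0.7229], [0.6365, 0.0082, 0.0773, 0.9159]]
```

View pics/w5.png

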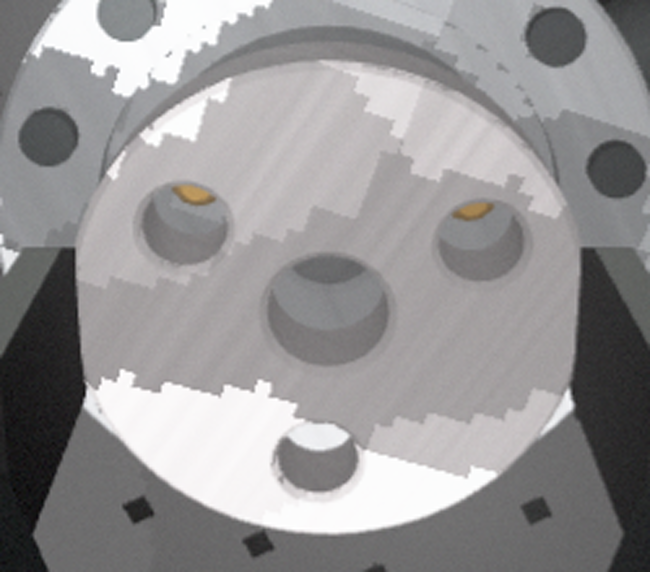

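Run:
```python
from h import *
s=read_state()
c=lambda u,v:(u/2.6+200-.3,v/2.6+200-.3)
print('bore rim',at_z('wrist',[c(330,283)],.038,s).round(4))
print('stud lower edges',at_z('wrist',[c(197,205),c(474,219)],.0455,s).round(4))
zt=s['tool_pos'][2]-.0739+.012
print('plat bore mouth top/bottom edges',at_z('wrist',[c(328,253),c(328,366)],zt,s).round(4))
print('plat edge near/far',at_z('wrist',[c(328,61),c(330,533)],zt,s).round(4))
x=np.array([-.949,-.314])
for k in (0,1,2):
    a=np.radians(14.8+120*k);print(k,np.round(np.array([.6432,.0121])+.022*np.array([np.cos(a),np.sin(a)]),4))
```

```text
bore rim [[0.6498 0.0144 0.038 ]]
stud lower edges [[ 0.641  -0.0081  0.0455]
 [ 0.6308  0.0292  0.0455]]
plat bore mouth top/bottom edges [[0.6359 0.0094 0.0603]
 [0.651  0.0144 0.0603]]
plat edge near/far [[0.6121 0.0014 0.0603]
 [0.6751 0.0228 0.0603]]
0 [0.6645 0.0177]
1 [0.6277 0.0277]
2 [ 0.6374 -0.0091]
```

>>> arm_command(steps=[[[0, 0, 0.001, 0, 0, 0, 0.2], [0, 0, 0.001, 0, 0, 0, 0.2], [0, 0, 0.001, 0, 0, 0, 0.2], [0, 0, 0.001, 0, 0, 0, 0.2], [0, 0, 0.001, 0, 0, 0, 0.2]]])

```text
time: 8.3
tool_pos: [0.6456, 0.013, 0.1174]
eef_rot: [-0.507, 3.1, 0.0]
force: [-0.7, -0.1, -1.4]
finger_gap: 0.0649
gripper_force: 45.1
```

>>> arm_command(steps=[[[0, 0, 0.001, 0, 0, 0, 0.2], [0, 0, 0.001, 0, 0, 0, 0.2], [0, 0, 0.001, 0, 0, 0, 0.2], [0, 0, 0.0005, 0, 0, 0, 0.2], [0, 0, 0.0005, 0, 0, 0, 0.2]]])

```text
time: 8.8
tool_pos: [0.6456, 0.013, 0.1133]
eef_rot: [0.507, -3.1, -0.0]
force: [-0.4, -0.6, -1.0]
finger_gap: 0.0651
gripper_force: 45.1
```

>>> arm_command(steps=[[[0, 0, 0.0005, 0, 0, 0, 0.2], [0, 0, 0.0005, 0, 0, 0, 0.2], [0, 0, 0.0005, 0, 0, 0, 0.2], [0, 0, 0, 0, 0, 0, 0.2]]])

```text
time: 9.2
tool_pos: [0.6456, 0.013, 0.112]
eef_rot: [0.507, -3.1, -0.0]
force: [-0.7, 0.1, 1.0]
finger_gap: 0.0647
gripper_force: 45.3
```

>>> arm_command(steps=[[[0, 0, 0.0005, 0, 0, 0, 0.2], [0, 0, 0.0003, 0, 0, 0, 0.2], [0, 0, 0, 0, 0, 0, 0.2]]])

```text
time: 9.5
tool_pos: [0.6456, 0.0129, 0.112]
eef_rot: [-0.507, 3.1, 0.0]
force: [-2.7, 0.1, 5.6]
finger_gap: 0.0653
gripper_force: 45.9
```

>>> arm_command(steps=[[[0, 0, 0, 0, 0, 0, -0.6], [0, 0, 0, 0, 0, 0, -0.8], [0, 0, 0, 0, 0, 0, -1], [0, 0, 0, 0, 0, 0, -1], [0, 0, -0.01, 0, 0, 0, -1], [0, 0, -0.03, 0, 0, 0, -1], [0, 0, -0.04, 0, 0, 0, -1], [0, 0, 0, 0, 0, 0, -1]]])

```text
time: 10.3
tool_pos: [0.6489, 0.0128, 0.1977]
eef_rot: [-0.505, 3.089, -0.002]
force: [0.7, -0.1, 0.3]
finger_gap: 0.0851
gripper_force: 0.0
```

Run:
```python
from h import *
s,im,d=grab('wrist')
print(s['time'],s['tool_pos'],s['force'])
plat('wrist',im,s,(.643,.012),.050)
P=cloud('wrist',d,s);r=np.hypot(P[:,:,0]-.643,P[:,:,1]-.012);m=(r<.031)&(r>.01)
q=P[m];q=q[np.isfinite(q).all(1)];q=q[abs(q[:,2]-.05)<.01]
A=np.c_[q[:,:2]-[.643,.012],np.ones(len(q))];print('plane',np.linalg.lstsq(A,q[:,2],rcond=None)[0].round(4))
s,im,d=grab('top');np.savez('/tmp/top1.npz',im=im,d=d)
W=[(.559,.335),(.43,.334),(.444,.213),(.562,.213),(.444,-.176),(.438,-.293)]
for w in W:
    o,f=ortho('top',im,None,w,.017,.045);hs=cv2.cvtColor(o,cv2.COLOR_RGB2GRAY)
    t,_=cv2.threshold(hs,0,255,cv2.THRESH_OTSU)
    print(w,[np.round(b,4).tolist() for b in blobs(hs>t,f,.05,.075)])
```

```text
10.3 [0.64893974 0.01275293 0.19768111] [ 0.67294941 -0.12347498  0.33508337]
all [[0.6027, -0.0099, 0.0081, 0.9343], [0.6384, -0.009, 0.0131, 0.9476], [0.6584, -0.0246, 0.0088, 0.9026], [0.6585, 0.0461, 0.0085, 0.8345], [0.6656, 0.018, 0.0101, 0.9696], [0.6735, -0.0102, 0.0085, 0.8197], [0.6504, 0.0121, 0.0682, 0.8614]]
plane [-0.0054 -0.0002  0.0484]
(0.559, 0.335) [[0.5557, 0.3345, 0.0631, 0.9945]]
(0.43, 0.334) [[0.4343, 0.3306, 0.0633, 0.9896]]
(0.444, 0.213) [[0.4486, 0.2154, 0.0631, 0.9853]]
(0.562, 0.213) [[0.5634, 0.2161, 0.0632, 0.9881]]
(0.444, -0.176) [[0.4406, -0.1774, 0.0629, 0.9936]]
(0.438, -0.293) [[0.4337, -0.2903, 0.0632, 0.9973]]
```

>>> arm_command(steps=[[[0, 0, 0, 0, 0, 0.108, -1], [0, 0, 0, 0, 0, 0.108, -1], [0, 0, 0, 0, 0, 0.108, -1], [0.029, -0.027, 0, 0, 0, 0, -1], [0.029, -0.027, 0, 0, 0, 0, -1], [0.029, -0.027, 0, 0, 0, 0, -1], [0.029, -0.027, 0, 0, 0, 0, -1], [0.029, -0.027, 0.005, 0, 0, 0, -1], [0.029, -0.027, 0.005, 0, 0, 0, -1], [0.029, -0.027, 0.004, 0, 0, 0, -1], [0, 0, 0, 0, 0, 0, -1], [0, 0, 0, 0, 0, 0, -1]]])

```text
time: 11.6
tool_pos: [0.4416, -0.1765, 0.1764]
eef_rot: [-0.003, -3.14, -0.001]
force: [0.8, 0.2, 0.3]
finger_gap: 0.0855
gripper_force: 0.0
```

```bash
cat > wt.py <<'E'
from h import *
import sys
# measure a disc below/in the gripper: python3 wt.py ztop [x y]
z=float(sys.argv[1]);s,im,d=grab('wrist');np.savez('/tmp/wl.npz',im=im,d=d)
c=[float(v) for v in sys.argv[2:4]] if len(sys.argv)>3 else s['tool_pos'][:2]
print('t',s['time'],'tcp',np.round(s['tool_pos'],4),'rot',np.round(s['eef_rot'],3),'gap',round(s['finger_gap'],4),'F',np.round(s['force'],1))
o,f=ortho('wrist',im,s,c,z,.05);g=o[:,:,0]
t,_=cv2.threshold(g,0,255,cv2.THRESH_OTSU)
for th in (t,t+25):
    for b in blobs(g>th,f,.012,.075): print('disc' if b[2]>.04 else 'bore',np.round(b,4).tolist(),'tool',rel(s,b[:2]).tolist())
if len(sys.argv)>4: show(o,sys.argv[4])
E
python3 wt.py .017
```

```text
t 11.6 tcp [ 0.4416 -0.1765  0.1764] rot [-3.00e-03 -3.14e+00 -1.00e-03] gap 0.0855 F [0.8 0.2 0.3]
bore [0.4388, -0.176, 0.0134, 0.8046] tool [0.0028, 0.0004]
disc [0.44, -0.1761, 0.0599, 0.9711] tool [0.0016, 0.0004]
bore [0.4399, -0.1759, 0.0156, 0.9525] tool [0.0017, 0.0006]
disc [0.4402, -0.1761, 0.0592, 0.9779] tool [0.0014, 0.0004]
```

>>> arm_command(steps=[[[0.0015, 0.0005, 0.03, 0, 0, 0, -1], [0, 0, 0.03, 0, 0, 0, -1], [0, 0, 0.02, 0, 0, 0, -1], [0, 0, 0.01, 0, 0, 0, -1], [0, 0, 0.006, 0, 0, 0, -1], [0, 0, 0, 0, 0, 0, -1], [0, 0, 0, 0, 0, 0, -0.5], [0, 0, 0, 0, 0, 0, 0], [0, 0, 0, 0, 0, 0, 0.2], [0, 0, 0, 0, 0, 0, 0.2], [0, 0, 0, 0, 0, 0, 0.2]]], squeeze=50)

```text
time: 12.75
tool_pos: [0.4418, -0.1759, 0.0828]
eef_rot: [-0.0, 3.139, -0.0]
force: [-2.0, 1.1, 11.5]
finger_gap: 0.0554
gripper_force: 50.5
```

```bash
python3 wt.py .017
```

```text
t 12.75 tcp [ 0.4418 -0.1759  0.0828] rot [-0.     3.139 -0.   ] gap 0.0554 F [-2.   1.1 11.5]
disc [0.4391, -0.176, 0.0592, 0.9105] tool [0.0027, -0.0001]
bore [0.4398, -0.176, 0.0163, 0.9951] tool [0.002, -0.0001]
disc [0.4393, -0.176, 0.0588, 0.9186] tool [0.0025, -0.0001]
```

Run:
```python
from h import *
z=np.load('/tmp/wl.npz');s=read_state();P=cloud('wrist',z['d'],s);Rm=R.from_rotvec(s['eef_rot']).as_matrix();Q=(P-s['tool_pos'])@Rm
for sg in(1,-1):
    y=sg*Q[:,:,1]
    for a in np.arange(.026,.05,.003):
        m=(y>a)&(y<a+.003)&(abs(Q[:,:,0])<.013);q=Q[:,:,2][m];print(sg,round(a,3),m.sum(),np.nanpercentile(q,[5,50,90,98]).round(4) if m.sum()>5 else '')
save('grip',z['im'][200:470,150:490].repeat(2,0).repeat(2,1))
```

```text
1 0.026 2778 [0.0174 0.0448 0.0667 0.0678]
1 0.029 1378 [0.0142 0.0326 0.0671 0.0816]
1 0.032 1185 [0.0126 0.0293 0.0808 0.0817]
1 0.035 846 [0.0127 0.0246 0.081  0.0816]
1 0.038 1252 [0.0163 0.0256 0.0809 0.0817]
1 0.041 1395 [0.0152 0.0169 0.0809 0.0817]
1 0.044 1514 [0.014  0.0158 0.081  0.0817]
1 0.047 3449 [0.0039 0.0139 0.08   0.0814]
1 0.05 4546 [-0.0081  0.0031  0.0234  0.0814]
-1 0.026 2658 [0.0177 0.0466 0.067  0.068 ]
-1 0.029 1401 [0.0144 0.0325 0.0642 0.0815]
-1 0.032 1247 [0.0128 0.033  0.0809 0.0819]
-1 0.035 805 [0.0122 0.0229 0.0812 0.0819]
-1 0.038 1195 [0.0166 0.0287 0.0811 0.0819]
-1 0.041 1426 [0.0155 0.0171 0.0811 0.0818]
-1 0.044 1501 [0.0144 0.0162 0.0811 0.0819]
-1 0.047 3087 [0.0073 0.0144 0.0803 0.0817]
-1 0.05 4692 [-0.0081  0.0043  0.023   0.0817]
```

View pics/grip.png

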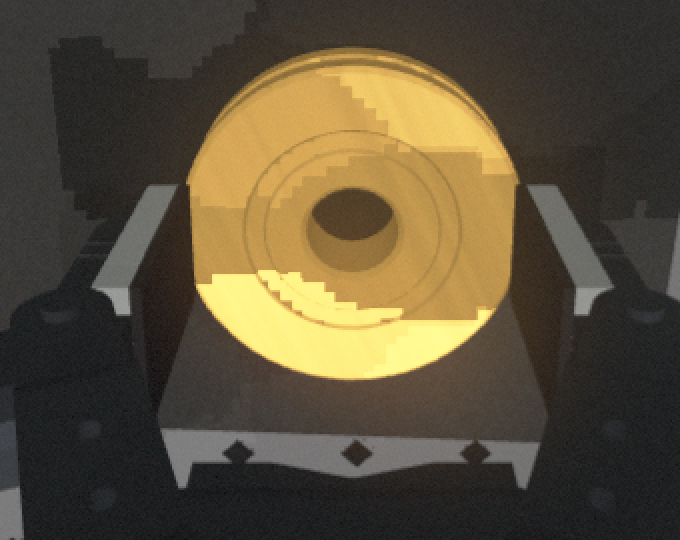

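>>> arm_command(steps=[[[0, 0, -0.015, 0, 0, 0, 0.2], [0, 0, -0.03, 0, 0, 0, 0.2], [0, 0, -0.03, 0, 0, 0, 0.2], [-0.025, 0.023, -0.015, 0, 0, 0, 0.2], [-0.032, 0.03, 0, 0, 0, 0, 0.2], [-0.033, 0.03, 0, 0, 0, 0, 0.2], [-0.033, 0.03, 0, 0, 0, 0, 0.2], [-0.033, 0.03, 0, 0, 0, 0, 0.2], [-0.028, 0.027, 0, 0, 0, 0, 0.2], [-0.02, 0.018, 0, 0, 0, 0, 0.2], [0, 0, 0, 0, 0, 0, 0.2], [0, 0, 0, 0, 0, 0, 0.2]]])

```text
time: 14.0
tool_pos: [0.6445, 0.0129, 0.1706]
eef_rot: [0.002, -3.14, 0.001]
force: [-0.2, -0.8, -2.7]
finger_gap: 0.0555
gripper_force: 54.0
```

```bash
cat > held.py <<'E'
from h import *
s,im,d=grab('wrist');P=cloud('wrist',d,s);Rm=R.from_rotvec(s['eef_rot']).as_matrix();Q=(P-s['tool_pos'])@Rm
print('t',s['time'],'tcp',np.round(s['tool_pos'],4),'rot',np.round(s['eef_rot'],3),'gap',round(s['finger_gap'],4),'F',np.round(s['force'],1))
r=np.hypot(Q[:,:,0],Q[:,:,1]);m=(r<.026)&(r>.012)&(Q[:,:,2]>.05)&(Q[:,:,2]<.085);q=Q[m]
A=np.c_[q[:,:2],np.ones(len(q))];k=np.linalg.lstsq(A,q[:,2],rcond=None)[0];print('plane in tool (tiltx,tilty,depth)',k.round(4),len(q))
zt=s['tool_pos'][2]-k[2];o,f=ortho('wrist',im,s,s['tool_pos'][:2],zt,.05);g=o[:,:,0]
for t in (100,130,160):
    for b in blobs(g>t,f,.012,.066): print(t,np.round(b,4).tolist(),'tool',rel(s,b[:2]).tolist())
E
python3 held.py
```

```text
t 14.0 tcp [0.6445 0.0129 0.1706] rot [ 2.00e-03 -3.14e+00  1.00e-03] gap 0.0555 F [-0.2 -0.8 -2.7]
plane in tool (tiltx,tilty,depth) [-0.0027 -0.0039  0.0676] 12568
160 [0.6437, 0.013, 0.0145, 0.87] tool [0.0009, 0.0001]
```

>>> arm_command(steps=[[[-0.001, -0.0005, 0.014, 0, 0, 0, 0.2], [0, 0, 0.014, 0, 0, 0, 0.2], [0, 0, 0.006, 0, 0, 0, 0.2], [0, 0, 0.002, 0, 0, 0, 0.2], [0, 0, 0.001, 0, 0, 0, 0.2], [0, 0, 0.001, 0, 0, 0, 0.2], [0, 0, 0.001, 0, 0, 0, 0.2], [0, 0, 0, 0, 0, 0, 0.2]]])

```text
time: 14.85
tool_pos: [0.6462, 0.012, 0.1323]
eef_rot: [-0.0, 3.141, 0.0]
force: [0.7, 0.2, -3.4]
finger_gap: 0.0553
gripper_force: 54.0
```

>>> arm_command(steps=[[[0, 0, 0.0005, 0, 0, 0, 0.2], [0, 0, 0.0005, 0, 0, 0, 0.2], [0, 0, 0.0005, 0, 0, 0, 0.2], [0, 0, 0, 0, 0, 0, 0.2]]])

```text
time: 15.25
tool_pos: [0.646, 0.012, 0.1305]
eef_rot: [0.0, -3.141, -0.0]
force: [0.1, -0.1, -4.0]
finger_gap: 0.0558
gripper_force: 54.0
```

>>> arm_command(steps=[[[0.0005, 0.0003, 0.0005, 0, 0, 0, 0.2], [0, 0, 0.0005, 0, 0, 0, 0.2], [0, 0, 0, 0, 0, 0, 0.2]]])

```text
time: 15.55
tool_pos: [0.6457, 0.0122, 0.1301]
eef_rot: [-0.0, 3.141, 0.0]
force: [-1.5, -0.4, 0.8]
finger_gap: 0.0555
gripper_force: 54.7
```

>>> arm_command(steps=[[[0, 0, 0.0005, 0, 0, 0, 0.2], [0, 0, 0, 0, 0, 0, 0.2]]])

```text
time: 15.75
tool_pos: [0.6457, 0.0122, 0.13]
eef_rot: [-0.0, 3.141, 0.0]
force: [-3.2, -0.8, 4.3]
finger_gap: 0.0551
gripper_force: 55.3
```

>>> arm_command(steps=[[[0, 0, 0, 0, 0, 0, -0.4], [0, 0, 0, 0, 0, 0, -0.6], [0, 0, 0, 0, 0, 0, -1], [0, 0, 0, 0, 0, 0, -1], [0, 0, -0.02, 0, 0, 0, -1], [0, 0, -0.04, 0, 0, 0, -1], [0, 0, -0.04, 0, 0, 0, -1], [0, 0, 0, 0, 0, 0, -1], [0, 0, 0, 0, 0, 0, -1]]])

```text
time: 16.65
tool_pos: [0.6459, 0.0123, 0.2301]
eef_rot: [-0.0, 3.139, 0.001]
force: [0.8, -0.3, -1.1]
finger_gap: 0.085
gripper_force: 0.0
```

Run:
```python
from h import *
s,im,d=grab('wrist')
print(s['time'],s['tool_pos'],s['force'])
o,f=ortho('wrist',im,s,(.6435,.0122),.064,.045);h=cv2.cvtColor(o,cv2.COLOR_RGB2HSV)
m=(h[:,:,1]>70)
for b in blobs(m,f,.012,.07): print('brass',np.round(b,4).tolist())
o2,f2=ortho('wrist',im,s,(.6435,.0122),.050,.045)
m2=(cv2.cvtColor(o2,cv2.COLOR_RGB2GRAY)>110)|(cv2.cvtColor(o2,cv2.COLOR_RGB2HSV)[:,:,1]>70)
for b in blobs(m2,f2,.06,.09): print('plat?',np.round(b,4).tolist())
save('st1',cv2.resize(np.hstack([o,o2]),None,fx=2.2,fy=2.2))
```

```text
16.65 [0.64594073 0.01227528 0.23014192] [ 0.79592674 -0.30326754 -1.08630678]
brass [0.6427, 0.0122, 0.0134, 0.8151]
brass [0.6437, 0.0122, 0.0596, 0.9638]
```

View pics/st1.png

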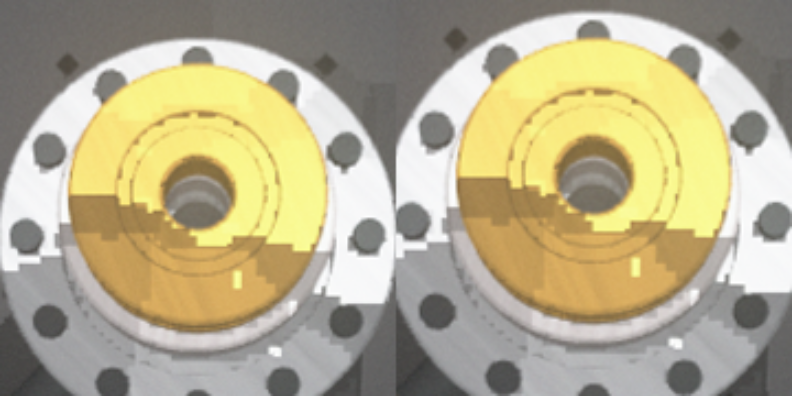

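The brass disc sits square on the seated platform, and its bore at about (197,192) in the left panel shows the hub bore beneath. Next is the right-hand steel disc.

>>> arm_command(steps=[[[0.03, -0.03, 0, 0, 0, 0, -1], [0.03, -0.03, 0, 0, 0, 0, -1], [0.03, -0.03, 0, 0, 0, 0, -1], [0.03, -0.03, 0, 0, 0, 0, -1], [0.023, -0.045, 0.012, 0, 0, 0, -1], [0.023, -0.045, 0.012, 0, 0, 0, -1], [0.023, -0.045, 0.012, 0, 0, 0, -1], [0.022, -0.045, 0.012, 0, 0, 0, -1], [0, 0, 0, 0, 0, 0, -1], [0, 0, 0, 0, 0, 0, -1], [0, 0, 0, 0, 0, 0, -1]]])

```text
time: 17.8
tool_pos: [0.4382, -0.2801, 0.1819]
eef_rot: [0.003, -3.14, -0.002]
force: [0.6, -0.2, -0.2]
finger_gap: 0.0853
gripper_force: 0.0
```

```bash
python3 wt.py .017
```

```text
t 17.8 tcp [ 0.4382 -0.2801  0.1819] rot [ 3.00e-03 -3.14e+00 -2.00e-03] gap 0.0853 F [ 0.6 -0.2 -0.2]
bore [0.4323, -0.289, 0.0144, 0.8453] tool [0.0059, -0.0089]
disc [0.4335, -0.289, 0.0594, 0.9769] tool [0.0047, -0.0089]
bore [0.4333, -0.2891, 0.0163, 0.984] tool [0.0048, -0.009]
disc [0.4339, -0.289, 0.0586, 0.9912] tool [0.0043, -0.0089]
```

>>> arm_command(steps=[[[0.0043, -0.009, 0.03, 0, 0, 0, -1], [0, 0, 0.03, 0, 0, 0, -1], [0, 0, 0.025, 0, 0, 0, -1], [0, 0, 0.0125, 0, 0, 0, -1], [0, 0, 0.006, 0, 0, 0, -1], [0, 0, 0, 0, 0, 0, -1], [0, 0, 0, 0, 0, 0, -0.5], [0, 0, 0, 0, 0, 0, 0], [0, 0, 0, 0, 0, 0, 0.2], [0, 0, 0, 0, 0, 0, 0.2], [0, 0, 0, 0, 0, 0, 0.2]]])

```text
time: 18.95
tool_pos: [0.4342, -0.2905, 0.0812]
eef_rot: [-0.001, 3.139, 0.0]
force: [-1.7, 2.3, 10.2]
finger_gap: 0.056
gripper_force: 50.8
```

```bash
python3 wt.py .017
```

```text
t 18.95 tcp [ 0.4342 -0.2905  0.0812] rot [-1.000e-03  3.139e+00  0.000e+00] gap 0.056 F [-1.7  2.3 10.2]
disc [0.4322, -0.2906, 0.0595, 0.912] tool [0.002, -0.0001]
bore [0.432, -0.2907, 0.0153, 0.8076] tool [0.0022, -0.0002]
disc [0.4324, -0.2906, 0.0591, 0.9252] tool [0.0017, -0.0001]
```

>>> arm_command(steps=[[[0, 0, -0.015, 0, 0, 0, 0.2], [0, 0, -0.03, 0, 0, 0, 0.2], [0, 0, -0.035, 0, 0, 0, 0.2], [-0.01, 0.025, -0.02, 0, 0, 0, 0.2], [-0.018, 0.038, -0.01, 0, 0, 0, 0.2], [-0.018, 0.038, 0, 0, 0, 0, 0.2], [-0.02, 0.038, 0, 0, 0, 0, 0.2], [-0.02, 0.038, 0, 0, 0, 0, 0.2], [-0.028, 0.034, 0, 0, 0, 0, 0.2], [-0.03, 0.032, 0, 0, 0, 0, 0.2], [-0.03, 0.03, 0, 0, 0, 0, 0.2], [-0.0367, 0.0298, 0, 0, 0, 0, 0.2]]])

```text
time: 20.2
tool_pos: [0.6442, 0.0139, 0.1895]
eef_rot: [0.001, -3.141, -0.0]
force: [0.5, -1.2, -2.8]
finger_gap: 0.0562
gripper_force: 54.2
```

>>> arm_command(steps=[[[0, 0, 0, 0, 0, 0, 0.2], [0, 0, 0, 0, 0, 0, 0.2], [0, 0, 0, 0, 0, 0, 0.2]]])

```text
time: 20.5
tool_pos: [0.6431, 0.0111, 0.1891]
eef_rot: [-0.002, -3.14, 0.001]
force: [0.7, -1.7, -2.5]
finger_gap: 0.056
gripper_force: 54.2
```

```bash
python3 held.py
```

```text
t 20.5 tcp [0.6431 0.0111 0.1891] rot [-2.00e-03 -3.14e+00  1.00e-03] gap 0.056 F [ 0.7 -1.7 -2.5]
plane in tool (tiltx,tilty,depth) [-0.0046 -0.0014  0.0658] 12798
130 [0.6434, 0.011, 0.0124, 0.899] tool [-0.0003, -0.0002]
```

>>> arm_command(steps=[[[-0.0018, 0.0012, 0.015, 0, 0, 0, 0.2], [0, 0, 0.015, 0, 0, 0, 0.2], [0, 0, 0.008, 0, 0, 0, 0.2], [0, 0, 0.004, 0, 0, 0, 0.2], [0, 0, 0.001, 0, 0, 0, 0.2], [0, 0, 0.0005, 0, 0, 0, 0.2], [0, 0, 0, 0, 0, 0, 0.2], [0, 0, 0, 0, 0, 0, 0.2]]])

```text
time: 21.35
tool_pos: [0.6463, 0.0136, 0.1463]
eef_rot: [-0.0, 3.141, 0.0]
force: [-0.8, 0.2, -3.6]
finger_gap: 0.0559
gripper_force: 54.2
```

>>> arm_command(steps=[[[0.0014, -0.0013, 0.001, 0, 0, 0, 0.2], [0, 0, 0.001, 0, 0, 0, 0.2], [0, 0, 0.0005, 0, 0, 0, 0.2], [0, 0, 0, 0, 0, 0, 0.2], [0, 0, 0, 0, 0, 0, 0.2]]])

```text
time: 21.85
tool_pos: [0.6446, 0.0123, 0.1433]
eef_rot: [-0.0, 3.142, 0.0]
force: [0.4, -0.1, -2.7]
finger_gap: 0.0562
gripper_force: 54.3
```

>>> arm_command(steps=[[[-0.0003, 0, 0.0005, 0, 0, 0, 0.2], [0, 0, 0.0005, 0, 0, 0, 0.2], [0, 0, 0.0005, 0, 0, 0, 0.2], [0, 0, 0, 0, 0, 0, 0.2]]])

```text
time: 22.25
tool_pos: [0.645, 0.0123, 0.1424]
eef_rot: [-0.0, 3.141, 0.0]
force: [-1.0, -0.0, 2.4]
finger_gap: 0.0558
gripper_force: 54.8
```

>>> arm_command(steps=[[[0, 0, 0.0004, 0, 0, 0, 0.2], [0, 0, 0, 0, 0, 0, 0.2]]])

```text
time: 22.45
tool_pos: [0.645, 0.0124, 0.1423]
eef_rot: [-0.0, 3.141, 0.001]
force: [-2.3, 0.2, 4.9]
finger_gap: 0.0558
gripper_force: 55.2
```

>>> arm_command(steps=[[[0, 0, 0, 0, 0, 0, -0.4], [0, 0, 0, 0, 0, 0, -0.6], [0, 0, 0, 0, 0, 0, -1], [0, 0, 0, 0, 0, 0, -1], [0, 0, -0.02, 0, 0, 0, -1], [0, 0, -0.035, 0, 0, 0, -1], [0, 0, -0.035, 0, 0, 0, -1], [0, 0, 0, 0, 0, 0, -1], [0, 0, 0, 0, 0, 0, -1]]])

```text
time: 23.35
tool_pos: [0.6452, 0.0123, 0.2322]
eef_rot: [-0.0, 3.14, 0.001]
force: [-0.0, 0.6, -0.5]
finger_gap: 0.0854
gripper_force: 0.0
```

```bash
cat > stk.py <<'E'
from h import *
import sys
z=float(sys.argv[1]);s,im,d=grab('wrist');np.savez('/tmp/stk.npz',im=im,d=d)
print('t',s['time'],'tcp',np.round(s['tool_pos'],4))
o,f=ortho('wrist',im,s,(.6435,.0122),z,.045);P=cloud('wrist',d,s)
# top face by depth
m=((abs(P[:,:,2]-z)<.006)).astype(np.uint8)*255
om,_=ortho('wrist',m,s,(.6435,.0122),z,.045)
for b in blobs(om>128,f,.012,.072): print('depth',np.round(b,4).tolist())
h=cv2.cvtColor(o,cv2.COLOR_RGB2HSV)
for n,mm in (('sat',h[:,:,1]>70),('nosat',h[:,:,1]<60),('g120',o[:,:,0]>120),('g150',o[:,:,0]>150)):
    for b in blobs(mm,f,.012,.064): print(n,np.round(b,4).tolist())
show(o,sys.argv[2],3)
E
python3 stk.py .078 st2
```

```text
t 23.35 tcp [0.6452 0.0123 0.2322]
depth [0.6438, 0.0122, 0.0154, 0.9583]
depth [0.6442, 0.0122, 0.0591, 0.9923]
```

View pics/st2.png

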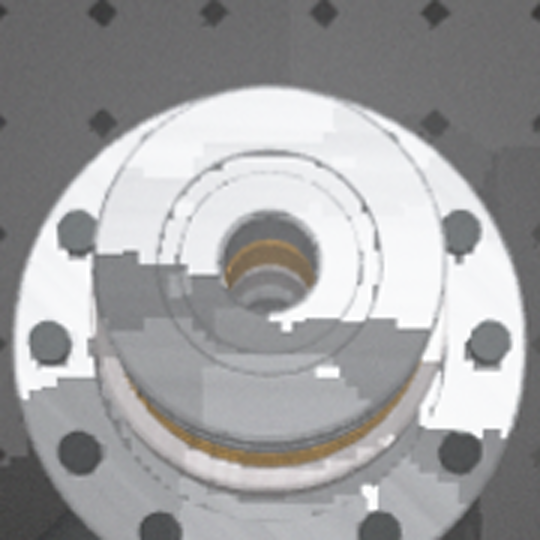

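The steel disc lies square on the brass one, with the bores in line at (270,265). Next come the left mat weights.

>>> arm_command(steps=[[[0.0105, 0.025, 0, 0, 0, 0, -1], [0.0105, 0.026, 0.005, 0, 0, 0, -1], [0.0105, 0.026, 0.01, 0, 0, 0, -1], [0.0105, 0.026, 0.01, 0, 0, 0, -1], [0.0105, 0.026, 0.01, 0, 0, 0, -1], [0.0105, 0.026, 0.01, 0, 0, 0, -1], [0.0105, 0.026, 0.005, 0, 0, 0, -1], [0.008, 0.024, 0.002, 0, 0, 0, -1], [0, 0, 0, 0, 0, 0, -1], [0, 0, 0, 0, 0, 0, -1], [0, 0, 0, 0, 0, 0, -1]]])

```text
time: 24.5
tool_pos: [0.5635, 0.2157, 0.1787]
eef_rot: [-0.003, -3.141, 0.002]
force: [0.9, -0.3, -0.1]
finger_gap: 0.0851
gripper_force: 0.0
```

```bash
python3 wt.py .017
```

```text
t 24.5 tcp [0.5635 0.2157 0.1787] rot [-3.000e-03 -3.141e+00  2.000e-03] gap 0.0851 F [ 0.9 -0.3 -0.1]
```

```bash
sed -i 's/^for th in (t,t+25):/for th in (t,t+25,90,120,150,180,210):/; s/\.012,\.075/.012,.066/' wt.py
cat > wt2.py <<'E'
from h import *
z=np.load('/tmp/wl.npz');s=read_state();im,d=z['im'],z['d']
P=cloud('wrist',d,s);m=((P[:,:,2]>.010)&(P[:,:,2]<.03)).astype(np.uint8)*255
o,f=ortho('wrist',m,s,s['tool_pos'][:2],.017,.05)
for b in blobs(o>128,f,.012,.072): print('depth',np.round(b,4).tolist(),'tool',rel(s,b[:2]).tolist())
E
cat >> wt.py <<'E'
exec(open('wt2.py').read())
E
python3 wt.py .017
```

```text
t 24.55 tcp [0.5637 0.2156 0.179 ] rot [-3.000e-03 -3.141e+00  2.000e-03] gap 0.0855 F [ 0.1 -0.2  0.5]
bore [0.5612, 0.2178, 0.0136, 0.8234] tool [0.0025, 0.0022]
disc [0.5625, 0.2177, 0.0599, 0.971] tool [0.0012, 0.0021]
bore [0.5628, 0.2179, 0.0165, 0.9553] tool [0.0009, 0.0023]
disc [0.5632, 0.2177, 0.0586, 0.9935] tool [0.0005, 0.0021]
depth [0.5622, 0.2176, 0.0153, 0.9225] tool [0.0016, 0.002]
depth [0.5627, 0.2177, 0.0592, 0.9851] tool [0.0011, 0.0021]
```

>>> arm_command(steps=[[[0.001, 0.0021, 0.03, 0, 0, 0, -1], [0, 0, 0.03, 0, 0, 0, -1], [0, 0, 0.023, 0, 0, 0, -1], [0, 0, 0.0115, 0, 0, 0, -1], [0, 0, 0.006, 0, 0, 0, -1], [0, 0, 0, 0, 0, 0, -1], [0, 0, 0, 0, 0, 0, -0.5], [0, 0, 0, 0, 0, 0, 0], [0, 0, 0, 0, 0, 0, 0.2], [0, 0, 0, 0, 0, 0, 0.2], [0, 0, 0, 0, 0, 0, 0.2]]])

```text
time: 25.7
tool_pos: [0.5631, 0.2193, 0.0809]
eef_rot: [-0.0, 3.14, 0.001]
force: [-1.7, -0.9, 6.8]
finger_gap: 0.0564
gripper_force: 51.5
```

```bash
python3 wt.py .017
```

```text
t 25.7 tcp [0.5631 0.2193 0.0809] rot [-0.00e+00  3.14e+00  1.00e-03] gap 0.0564 F [-1.7 -0.9  6.8]
disc [0.5615, 0.2192, 0.0595, 0.9177] tool [0.0016, -0.0001]
bore [0.5623, 0.2192, 0.0163, 0.9949] tool [0.0009, -0.0001]
disc [0.5621, 0.2192, 0.0583, 0.9408] tool [0.0011, -0.0002]
disc [0.5645, 0.2209, 0.0632, 0.7878] tool [-0.0013, 0.0016]
disc [0.5615, 0.2192, 0.0596, 0.9169] tool [0.0016, -0.0001]
bore [0.5623, 0.2192, 0.0162, 0.9972] tool [0.0009, -0.0001]
disc [0.5618, 0.2192, 0.059, 0.9263] tool [0.0014, -0.0002]
bore [0.5624, 0.2193, 0.0178, 0.926] tool [0.0007, -0.0001]
disc [0.5644, 0.219, 0.0559, 0.9672] tool [-0.0012, -0.0003]
depth [0.5611, 0.2192, 0.0144, 0.8702] tool [0.002, -0.0002]
depth [0.5619, 0.2191, 0.0616, 0.7549] tool [0.0012, -0.0003]
```

>>> arm_command(steps=[[[0, 0, -0.015, 0, 0, 0, 0.2], [0, 0, -0.035, 0, 0, 0, 0.2], [0, 0, -0.035, 0, 0, 0, 0.2], [-0.0085, -0.022, -0.025, 0, 0, 0, 0.2], [-0.012, -0.03, -0.009, 0, 0, 0, 0.2], [-0.012, -0.03, 0, 0, 0, 0, 0.2], [-0.012, -0.03, 0, 0, 0, 0, 0.2], [-0.012, -0.03, 0, 0, 0, 0, 0.2], [-0.012, -0.03, 0, 0, 0, 0, 0.2], [-0.008, -0.022, 0, 0, 0, 0, 0.2], [-0.005, -0.013, 0, 0, 0, 0, 0.2], [0, 0, 0, 0, 0, 0, 0.2]]])

```text
time: 26.95
tool_pos: [0.6441, 0.0099, 0.1985]
eef_rot: [0.005, 3.141, -0.002]
force: [0.2, 0.0, -3.1]
finger_gap: 0.0561
gripper_force: 54.5
```

>>> arm_command(steps=[[[0, 0, 0.015, 0, 0, 0, 0.2], [0, 0, 0.015, 0, 0, 0, 0.2], [0, 0, 0.005, 0, 0, 0, 0.2], [0, 0, 0.002, 0, 0, 0, 0.2], [0, 0, 0, 0, 0, 0, 0.2], [0, 0, 0, 0, 0, 0, 0.2], [0, 0, 0, 0, 0, 0, 0.2]]])

```text
time: 27.65
tool_pos: [0.6442, 0.0124, 0.1614]
eef_rot: [-0.0, 3.141, 0.0]
force: [-0.1, -0.1, -2.7]
finger_gap: 0.0562
gripper_force: 54.5
```

>>> arm_command(steps=[[[-0.0004, 0, 0.0015, 0, 0, 0, 0.2], [0, 0, 0.0015, 0, 0, 0, 0.2], [0, 0, 0.001, 0, 0, 0, 0.2], [0, 0, 0.0005, 0, 0, 0, 0.2], [0, 0, 0.0005, 0, 0, 0, 0.2], [0, 0, 0, 0, 0, 0, 0.2]]])

```text
time: 28.25
tool_pos: [0.6443, 0.0124, 0.1561]
eef_rot: [0.0, -3.141, -0.0]
force: [-0.9, 0.2, -1.1]
finger_gap: 0.0561
gripper_force: 54.7
```

>>> arm_command(steps=[[[0, 0, 0.0005, 0, 0, 0, 0.2], [0, 0, 0.0003, 0, 0, 0, 0.2], [0, 0, 0, 0, 0, 0, 0.2]]])

```text
time: 28.55
tool_pos: [0.6443, 0.0124, 0.156]
eef_rot: [-0.0, 3.141, 0.001]
force: [-3.5, 1.4, 5.4]
finger_gap: 0.0559
gripper_force: 55.4
```

>>> arm_command(steps=[[[0, 0, 0, 0, 0, 0, -0.4], [0, 0, 0, 0, 0, 0, -0.6], [0, 0, 0, 0, 0, 0, -1], [0, 0, 0, 0, 0, 0, -1], [0, 0, -0.02, 0, 0, 0, -1], [0, 0, -0.03, 0, 0, 0, -1], [0, 0, -0.03, 0, 0, 0, -1], [0, 0, 0, 0, 0, 0, -1], [0, 0, 0, 0, 0, 0, -1]]])

```text
time: 29.45
tool_pos: [0.6445, 0.0124, 0.2356]
eef_rot: [-0.0, 3.14, 0.001]
force: [-0.4, 0.1, 0.6]
finger_gap: 0.0854
gripper_force: 0.0
```

```bash
python3 stk.py .092 st3
```

```text
t 29.45 tcp [0.6445 0.0124 0.2356]
depth [0.6432, 0.0124, 0.0154, 0.9399]
depth [0.6438, 0.0123, 0.0591, 0.9895]
g120 [0.6454, 0.0123, 0.0121, 0.8132]
```

>>> arm_command(steps=[[[0.021, 0.022, 0, 0, 0, 0, -1], [0.022, 0.023, 0.005, 0, 0, 0, -1], [0.022, 0.023, 0.01, 0, 0, 0, -1], [0.022, 0.023, 0.01, 0, 0, 0, -1], [0.022, 0.023, 0.01, 0, 0, 0, -1], [0.022, 0.023, 0.01, 0, 0, 0, -1], [0.022, 0.023, 0.01, 0, 0, 0, -1], [0.022, 0.023, 0.003, 0, 0, 0, -1], [0.021, 0.022, 0, 0, 0, 0, -1], [0, 0, 0, 0, 0, 0, -1], [0, 0, 0, 0, 0, 0, -1], [0, 0, 0, 0, 0, 0, -1]]])

```text
time: 30.7
tool_pos: [0.4487, 0.2164, 0.1766]
eef_rot: [-0.002, -3.141, 0.001]
force: [0.1, -0.1, -0.3]
finger_gap: 0.0853
gripper_force: 0.0
```

```bash
python3 wt.py .017
```

```text
t 30.7 tcp [0.4487 0.2164 0.1766] rot [-2.000e-03 -3.141e+00  1.000e-03] gap 0.0853 F [ 0.1 -0.1 -0.3]
bore [0.4479, 0.2173, 0.0158, 0.9818] tool [0.0008, 0.0009]
disc [0.4484, 0.2172, 0.059, 0.9936] tool [0.0003, 0.0008]
bore [0.4464, 0.2172, 0.0131, 0.8214] tool [0.0023, 0.0008]
disc [0.4478, 0.2172, 0.0601, 0.9678] tool [0.0009, 0.0008]
bore [0.4479, 0.2173, 0.0158, 0.9792] tool [0.0008, 0.0009]
disc [0.4483, 0.2172, 0.059, 0.9927] tool [0.0004, 0.0008]
depth [0.4476, 0.2169, 0.0153, 0.9384] tool [0.0013, 0.0006]
depth [0.4481, 0.217, 0.0592, 0.9862] tool [0.0008, 0.0007]
```

>>> arm_command(steps=[[[0.0005, 0.0008, 0.03, 0, 0, 0, -1], [0, 0, 0.03, 0, 0, 0, -1], [0, 0, 0.021, 0, 0, 0, -1], [0, 0, 0.011, 0, 0, 0, -1], [0, 0, 0.006, 0, 0, 0, -1], [0, 0, 0, 0, 0, 0, -1], [0, 0, 0, 0, 0, 0, -0.5], [0, 0, 0, 0, 0, 0, 0], [0, 0, 0, 0, 0, 0, 0.2], [0, 0, 0, 0, 0, 0, 0.2], [0, 0, 0, 0, 0, 0, 0.2]]])

```text
time: 31.85
tool_pos: [0.4483, 0.2182, 0.0808]
eef_rot: [0.0, 3.14, 0.002]
force: [-1.4, -1.2, 9.0]
finger_gap: 0.0564
gripper_force: 50.9
```

```bash
python3 wt.py .017
```

```text
t 31.85 tcp [0.4483 0.2182 0.0808] rot [0.00e+00 3.14e+00 2.00e-03] gap 0.0564 F [-1.4 -1.2  9. ]
disc [0.4467, 0.2181, 0.0595, 0.917] tool [0.0016, -0.0001]
bore [0.4474, 0.2181, 0.0162, 0.9905] tool [0.0009, -0.0001]
disc [0.4473, 0.2181, 0.0584, 0.9406] tool [0.0011, -0.0001]
disc [0.4467, 0.2182, 0.0597, 0.9149] tool [0.0016, -0.0001]
bore [0.4457, 0.2182, 0.0135, 0.7057] tool [0.0026, 0.0]
disc [0.447, 0.2181, 0.0591, 0.9243] tool [0.0014, -0.0001]
bore [0.4475, 0.2182, 0.0169, 0.9816] tool [0.0009, -0.0001]
disc [0.4477, 0.2183, 0.0578, 0.9484] tool [0.0006, 0.0001]
depth [0.4464, 0.2181, 0.0144, 0.8704] tool [0.002, -0.0001]
depth [0.4472, 0.218, 0.0615, 0.7568] tool [0.0011, -0.0002]
```

>>> arm_command(steps=[[[0, 0, -0.015, 0, 0, 0, 0.2], [0, 0, -0.035, 0, 0, 0, 0.2], [0, 0, -0.035, 0, 0, 0, 0.2], [-0.02, -0.021, -0.03, 0, 0, 0, 0.2], [-0.028, -0.03, -0.014, 0, 0, 0, 0.2], [-0.03, -0.031, 0, 0, 0, 0, 0.2], [-0.03, -0.031, 0, 0, 0, 0, 0.2], [-0.03, -0.031, 0, 0, 0, 0, 0.2], [-0.028, -0.03, 0, 0, 0, 0, 0.2], [-0.02, -0.021, 0, 0, 0, 0, 0.2], [-0.01, -0.011, 0, 0, 0, 0, 0.2], [0, 0, 0, 0, 0, 0, 0.2]]])

```text
time: 33.1
tool_pos: [0.6441, 0.0102, 0.2079]
eef_rot: [-0.005, -3.142, 0.002]
force: [-0.7, -0.7, -3.0]
finger_gap: 0.0564
gripper_force: 54.6
```

>>> arm_command(steps=[[[0, 0, 0.012, 0, 0, 0, 0.2], [0, 0, 0.012, 0, 0, 0, 0.2], [0, 0, 0.006, 0, 0, 0, 0.2], [0, 0, 0.003, 0, 0, 0, 0.2], [0, 0, 0, 0, 0, 0, 0.2], [0, 0, 0, 0, 0, 0, 0.2], [0, 0, 0, 0, 0, 0, 0.2]]])

```text
time: 33.8
tool_pos: [0.6441, 0.0122, 0.1756]
eef_rot: [-0.0, 3.141, 0.0]
force: [-0.3, 0.7, -2.2]
finger_gap: 0.0559
gripper_force: 54.6
```

>>> arm_command(steps=[[[-0.0003, 0, 0.0015, 0, 0, 0, 0.2], [0, 0, 0.0015, 0, 0, 0, 0.2], [0, 0, 0.001, 0, 0, 0, 0.2], [0, 0, 0.001, 0, 0, 0, 0.2], [0, 0, 0.0005, 0, 0, 0, 0.2], [0, 0, 0, 0, 0, 0, 0.2]]])

```text
time: 34.4
tool_pos: [0.6441, 0.0122, 0.17]
eef_rot: [0.0, -3.141, -0.0]
force: [-1.4, -0.8, 0.7]
finger_gap: 0.0559
gripper_force: 55.1
```

>>> arm_command(steps=[[[0, 0, 0.0005, 0, 0, 0, 0.2], [0, 0, 0, 0, 0, 0, 0.2]]])

```text
time: 34.6
tool_pos: [0.6441, 0.0122, 0.17]
eef_rot: [-0.0, 3.141, 0.001]
force: [-3.4, 0.3, 5.1]
finger_gap: 0.0559
gripper_force: 55.6
```

>>> arm_command(steps=[[[0, 0, 0, 0, 0, 0, -0.4], [0, 0, 0, 0, 0, 0, -0.6], [0, 0, 0, 0, 0, 0, -1], [0, 0, 0, 0, 0, 0, -1], [0, 0, -0.02, 0, 0, 0, -1], [0, 0, -0.03, 0, 0, 0, -1], [0, 0, -0.025, 0, 0, 0, -1], [0, 0, 0, 0, 0, 0, -1], [0, 0, 0, 0, 0, 0, -1]]])

```text
time: 35.5
tool_pos: [0.6442, 0.0123, 0.2443]
eef_rot: [-0.0, 3.141, 0.0]
force: [-0.3, 0.0, -0.6]
finger_gap: 0.0858
gripper_force: 0.0
```

```bash
python3 stk.py .106 st4
```

```text
t 35.5 tcp [0.6442 0.0123 0.2443]
depth [0.6432, 0.0121, 0.0152, 0.9217]
depth [0.6437, 0.012, 0.0591, 0.988]
g120 [0.6305, 0.0122, 0.0125, 0.855]
g120 [0.6441, 0.0125, 0.0145, 0.8802]
g150 [0.6382, 0.0127, 0.0208, 0.8526]
```

>>> arm_command(steps=[[[0.017, 0.026, 0, 0, 0, 0, -1], [0.019, 0.029, 0, 0, 0, 0, -1], [0.019, 0.029, 0, 0, 0, 0, -1], [0.019, 0.029, 0.01, 0, 0, 0, -1], [0.019, 0.029, 0.01, 0, 0, 0, -1], [0.019, 0.029, 0.01, 0, 0, 0, -1], [0.019, 0.029, 0.01, 0, 0, 0, -1], [0.02, 0.03, 0.01, 0, 0, 0, -1], [0.02, 0.03, 0.01, 0, 0, 0, -1], [0.02, 0.03, 0.005, 0, 0, 0, -1], [0.02, 0.03, 0, 0, 0, 0, -1]]])

```text
time: 36.65
tool_pos: [0.431, 0.3324, 0.1768]
eef_rot: [0.0, -3.138, 0.005]
force: [0.7, 0.1, -0.0]
finger_gap: 0.0855
gripper_force: 0.0
```

>>> arm_command(steps=[[[0, 0, 0, 0, 0, 0, -1], [0, 0, 0, 0, 0, 0, -1], [0, 0, 0, 0, 0, 0, -1]]])

```text
time: 36.95
tool_pos: [0.4334, 0.3309, 0.1784]
eef_rot: [-0.002, -3.141, 0.002]
force: [0.1, -1.1, -0.3]
finger_gap: 0.0855
gripper_force: 0.0
```

```bash
python3 wt.py .017
```

```text
t 36.95 tcp [0.4334 0.3309 0.1784] rot [-2.000e-03 -3.141e+00  2.000e-03] gap 0.0855 F [ 0.1 -1.1 -0.3]
bore [0.4321, 0.3325, 0.013, 0.8172] tool [0.0013, 0.0017]
disc [0.4335, 0.3325, 0.0602, 0.9683] tool [-0.0001, 0.0016]
bore [0.4322, 0.3325, 0.0135, 0.813] tool [0.0012, 0.0017]
disc [0.4335, 0.3325, 0.0598, 0.9694] tool [-0.0001, 0.0016]
disc [0.4354, 0.3328, 0.0625, 0.8834] tool [-0.002, 0.002]
bore [0.4321, 0.3325, 0.0131, 0.8209] tool [0.0013, 0.0017]
disc [0.4335, 0.3325, 0.0601, 0.9693] tool [-0.0001, 0.0016]
bore [0.4322, 0.3325, 0.0137, 0.8304] tool [0.0012, 0.0017]
disc [0.4335, 0.3325, 0.0597, 0.9705] tool [-0.0001, 0.0016]
depth [0.4333, 0.3321, 0.0153, 0.9328] tool [0.0003, 0.0015]
depth [0.4338, 0.3322, 0.0593, 0.9876] tool [-0.0001, 0.0015]
```

>>> arm_command(steps=[[[0, 0.0015, 0.03, 0, 0, 0, -1], [0, 0, 0.03, 0, 0, 0, -1], [0, 0, 0.023, 0, 0, 0, -1], [0, 0, 0.011, 0, 0, 0, -1], [0, 0, 0.006, 0, 0, 0, -1], [0, 0, 0, 0, 0, 0, -1], [0, 0, 0, 0, 0, 0, -0.5], [0, 0, 0, 0, 0, 0, 0], [0, 0, 0, 0, 0, 0, 0.2], [0, 0, 0, 0, 0, 0, 0.2], [0, 0, 0, 0, 0, 0, 0.2]]])

```text
time: 38.1
tool_pos: [0.4336, 0.3338, 0.081]
eef_rot: [-0.0, 3.14, 0.002]
force: [-1.3, -2.6, 7.8]
finger_gap: 0.0563
gripper_force: 51.1
```

```bash
python3 wt.py .017
```

```text
t 38.1 tcp [0.4336 0.3338 0.081 ] rot [-0.00e+00  3.14e+00  2.00e-03] gap 0.0563 F [-1.3 -2.6  7.8]
disc [0.4323, 0.3337, 0.0597, 0.914] tool [0.0013, -0.0001]
disc [0.4324, 0.3337, 0.0595, 0.9173] tool [0.0012, -0.0001]
disc [0.4353, 0.3351, 0.0631, 0.798] tool [-0.0016, 0.0013]
disc [0.4323, 0.3338, 0.0598, 0.9142] tool [0.0013, -0.0001]
disc [0.4324, 0.3337, 0.0596, 0.9173] tool [0.0013, -0.0001]
bore [0.4319, 0.3337, 0.0139, 0.8156] tool [0.0017, -0.0001]
disc [0.4326, 0.3337, 0.059, 0.9232] tool [0.001, -0.0001]
depth [0.432, 0.3337, 0.0144, 0.8739] tool [0.0016, -0.0002]
depth [0.4328, 0.3337, 0.0615, 0.7555] tool [0.0008, -0.0001]
```

>>> arm_command(steps=[[[0, 0, -0.015, 0, 0, 0, 0.2], [0, 0, -0.035, 0, 0, 0, 0.2], [0, 0, -0.035, 0, 0, 0, 0.2], [-0.012, -0.018, -0.035, 0, 0, 0, 0.2], [-0.02, -0.03, -0.024, 0, 0, 0, 0.2], [-0.022, -0.034, 0, 0, 0, 0, 0.2], [-0.022, -0.034, 0, 0, 0, 0, 0.2], [-0.022, -0.034, 0, 0, 0, 0, 0.2], [-0.022, -0.034, 0, 0, 0, 0, 0.2], [-0.022, -0.034, 0, 0, 0, 0, 0.2], [-0.022, -0.034, 0, 0, 0, 0, 0.2]]])

```text
time: 39.25
tool_pos: [0.5973, 0.0803, 0.2233]
eef_rot: [0.001, -3.141, -0.001]
force: [1.6, 0.5, -2.7]
finger_gap: 0.056
gripper_force: 54.6
```

>>> arm_command(steps=[[[-0.0215, -0.033, 0, 0, 0, 0, 0.2], [-0.015, -0.022, 0, 0, 0, 0, 0.2], [-0.01, -0.0145, 0, 0, 0, 0, 0.2], [0, 0, 0, 0, 0, 0, 0.2], [0, 0, 0.012, 0, 0, 0, 0.2], [0, 0, 0.012, 0, 0, 0, 0.2], [0, 0, 0.006, 0, 0, 0, 0.2], [0, 0, 0.003, 0, 0, 0, 0.2], [0, 0, 0, 0, 0, 0, 0.2], [0, 0, 0, 0, 0, 0, 0.2], [0, 0, 0, 0, 0, 0, 0.2]]])

```text
time: 40.35
tool_pos: [0.6439, 0.0122, 0.1906]
eef_rot: [-0.0, 3.141, 0.0]
force: [-0.4, 0.7, -2.9]
finger_gap: 0.0559
gripper_force: 54.6
```

Contact is expected at 0.184.

>>> arm_command(steps=[[[-0.0002, 0, 0.002, 0, 0, 0, 0.2], [0, 0, 0.0015, 0, 0, 0, 0.2], [0, 0, 0.001, 0, 0, 0, 0.2], [0, 0, 0.001, 0, 0, 0, 0.2], [0, 0, 0.0005, 0, 0, 0, 0.2], [0, 0, 0, 0, 0, 0, 0.2]]])

```text
time: 40.95
tool_pos: [0.6438, 0.0122, 0.1842]
eef_rot: [0.0, -3.142, -0.0]
force: [-1.1, -0.8, -0.9]
finger_gap: 0.0555
gripper_force: 54.7
```

>>> arm_command(steps=[[[0, 0, 0.0005, 0, 0, 0, 0.2], [0, 0, 0.0003, 0, 0, 0, 0.2], [0, 0, 0, 0, 0, 0, 0.2]]])

```text
time: 41.25
tool_pos: [0.6439, 0.0122, 0.1841]
eef_rot: [-0.0, 3.141, 0.001]
force: [-3.8, -0.6, 4.6]
finger_gap: 0.0559
gripper_force: 55.5
```

>>> arm_command(steps=[[[0, 0, 0, 0, 0, 0, -0.4], [0, 0, 0, 0, 0, 0, -0.6], [0, 0, 0, 0, 0, 0, -1], [0, 0, 0, 0, 0, 0, -1], [0, 0, -0.02, 0, 0, 0, -1], [0, 0, -0.03, 0, 0, 0, -1], [0, 0, -0.02, 0, 0, 0, -1], [0, 0, 0, 0, 0, 0, -1], [0, 0, 0, 0, 0, 0, -1]]])

```text
time: 42.15
tool_pos: [0.6437, 0.0122, 0.2531]
eef_rot: [-0.0, 3.141, 0.0]
force: [-0.7, 0.6, -0.2]
finger_gap: 0.0855
gripper_force: 0.0
```

```bash
python3 stk.py .120 st5
```

```text
t 42.15 tcp [0.6437 0.0122 0.2531]
depth [0.6434, 0.0121, 0.0153, 0.9208]
depth [0.6438, 0.012, 0.0591, 0.9859]
sat [0.642, 0.0122, 0.0129, 0.7969]
sat [0.6435, 0.0121, 0.06, 0.9596]
nosat [0.6435, 0.0121, 0.0611, 0.9598]
g150 [0.6439, 0.0122, 0.0164, 0.956]
```

>>> arm_command(steps=[[[0.008, 0.026, 0, 0, 0, 0, -1], [0.008, 0.03, 0, 0, 0, 0, -1], [0.008, 0.03, 0.002, 0, 0, 0, -1], [0.008, 0.03, 0.01, 0, 0, 0, -1], [0.008, 0.03, 0.01, 0, 0, 0, -1], [0.008, 0.03, 0.01, 0, 0, 0, -1], [0.008, 0.03, 0.01, 0, 0, 0, -1], [0.008, 0.03, 0.01, 0, 0, 0, -1], [0.008, 0.03, 0.01, 0, 0, 0, -1], [0.008, 0.03, 0.01, 0, 0, 0, -1], [0.008, 0.028, 0.002, 0, 0, 0, -1]]])

```text
time: 43.3
tool_pos: [0.5537, 0.337, 0.176]
eef_rot: [0.001, -3.137, 0.004]
force: [1.1, 0.4, -0.5]
finger_gap: 0.0857
gripper_force: 0.0
```

>>> arm_command(steps=[[[0, 0, 0, 0, 0, 0, -1], [0, 0, 0, 0, 0, 0, -1], [0, 0, 0, 0, 0, 0, -1]]])

```text
time: 43.6
tool_pos: [0.5561, 0.3344, 0.1786]
eef_rot: [-0.003, -3.141, 0.003]
force: [0.8, 0.4, 0.7]
finger_gap: 0.0854
gripper_force: 0.0
```

```bash
python3 wt.py .017
```

```text
t 43.6 tcp [0.5561 0.3344 0.1786] rot [-3.000e-03 -3.141e+00  3.000e-03] gap 0.0854 F [0.8 0.4 0.7]
bore [0.5535, 0.3365, 0.013, 0.8055] tool [0.0026, 0.0021]
disc [0.5549, 0.3365, 0.0601, 0.969] tool [0.0012, 0.002]
bore [0.5535, 0.3365, 0.0137, 0.8216] tool [0.0026, 0.0021]
disc [0.5549, 0.3365, 0.0597, 0.9712] tool [0.0012, 0.002]
disc [0.5574, 0.3368, 0.0631, 0.8663] tool [-0.0013, 0.0024]
bore [0.5535, 0.3365, 0.013, 0.8086] tool [0.0026, 0.0021]
disc [0.5549, 0.3365, 0.0601, 0.9689] tool [0.0012, 0.002]
bore [0.5536, 0.3365, 0.0138, 0.8174] tool [0.0025, 0.0021]
disc [0.5549, 0.3365, 0.0596, 0.9694] tool [0.0012, 0.0021]
depth [0.5547, 0.3361, 0.0153, 0.9204] tool [0.0016, 0.0018]
depth [0.5552, 0.3362, 0.0593, 0.9835] tool [0.0011, 0.002]
```

>>> arm_command(steps=[[[0.001, 0.002, 0.03, 0, 0, 0, -1], [0, 0, 0.03, 0, 0, 0, -1], [0, 0, 0.023, 0, 0, 0, -1], [0, 0, 0.011, 0, 0, 0, -1], [0, 0, 0.006, 0, 0, 0, -1], [0, 0, 0, 0, 0, 0, -1], [0, 0, 0, 0, 0, 0, -0.5], [0, 0, 0, 0, 0, 0, 0], [0, 0, 0, 0, 0, 0, 0.2], [0, 0, 0, 0, 0, 0, 0.2], [0, 0, 0, 0, 0, 0, 0.2]]])

```text
time: 44.75
tool_pos: [0.5555, 0.3383, 0.0813]
eef_rot: [-0.0, 3.14, 0.002]
force: [-1.0, -1.7, 4.5]
finger_gap: 0.0561
gripper_force: 51.8
```

```bash
python3 wt.py .017
```

```text
t 44.75 tcp [0.5555 0.3383 0.0813] rot [-0.00e+00  3.14e+00  2.00e-03] gap 0.0561 F [-1.  -1.7  4.5]
disc [0.5539, 0.3383, 0.0598, 0.9136] tool [0.0017, -0.0]
disc [0.5538, 0.3382, 0.0596, 0.9159] tool [0.0017, -0.0001]
disc [0.5548, 0.3387, 0.0608, 0.8708] tool [0.0007, 0.0004]
disc [0.5538, 0.3383, 0.0597, 0.9156] tool [0.0017, -0.0001]
disc [0.5539, 0.3382, 0.0595, 0.9179] tool [0.0017, -0.0001]
depth [0.5536, 0.3381, 0.0145, 0.8774] tool [0.002, -0.0002]
depth [0.5544, 0.3379, 0.0615, 0.7555] tool [0.0011, -0.0003]
```

>>> arm_command(steps=[[[0, 0, -0.015, 0, 0, 0, 0.2], [0, 0, -0.035, 0, 0, 0, 0.2], [0, 0, -0.035, 0, 0, 0, 0.2], [-0.005, -0.018, -0.04, 0, 0, 0, 0.2], [-0.009, -0.03, -0.034, 0, 0, 0, 0.2], [-0.009, -0.034, 0, 0, 0, 0, 0.2], [-0.009, -0.034, 0, 0, 0, 0, 0.2], [-0.009, -0.034, 0, 0, 0, 0, 0.2], [-0.009, -0.034, 0, 0, 0, 0, 0.2], [-0.009, -0.034, 0, 0, 0, 0, 0.2], [-0.009, -0.034, 0, 0, 0, 0, 0.2]]])

```text
time: 45.9
tool_pos: [0.6226, 0.0849, 0.2392]
eef_rot: [-0.001, 3.141, 0.001]
force: [-0.2, 0.0, -3.1]
finger_gap: 0.0558
gripper_force: 54.4
```

>>> arm_command(steps=[[[-0.009, -0.034, 0, 0, 0, 0, 0.2], [-0.008, -0.025, 0, 0, 0, 0, 0.2], [-0.004, -0.015, 0, 0, 0, 0, 0.2], [0, 0, 0, 0, 0, 0, 0.2], [0, 0, 0.012, 0, 0, 0, 0.2], [0, 0, 0.012, 0, 0, 0, 0.2], [0, 0, 0.006, 0, 0, 0, 0.2], [0, 0, 0.003, 0, 0, 0, 0.2], [0, 0, 0, 0, 0, 0, 0.2], [0, 0, 0, 0, 0, 0, 0.2], [0, 0, 0, 0, 0, 0, 0.2]]])

```text
time: 47.0
tool_pos: [0.6441, 0.0122, 0.2058]
eef_rot: [-0.0, 3.141, 0.0]
force: [-0.0, -0.5, -2.6]
finger_gap: 0.0561
gripper_force: 54.4
```

>>> arm_command(steps=[[[-0.0004, 0, 0.0025, 0, 0, 0, 0.2], [0, 0, 0.002, 0, 0, 0, 0.2], [0, 0, 0.001, 0, 0, 0, 0.2], [0, 0, 0.001, 0, 0, 0, 0.2], [0, 0, 0.0005, 0, 0, 0, 0.2], [0, 0, 0, 0, 0, 0, 0.2]]])

```text
time: 47.6
tool_pos: [0.6442, 0.0122, 0.1984]
eef_rot: [-0.0, 3.142, 0.0]
force: [0.2, -0.4, -2.7]
finger_gap: 0.0562
gripper_force: 54.5
```

>>> arm_command(steps=[[[0, 0, 0.0005, 0, 0, 0, 0.2], [0, 0, 0.0003, 0, 0, 0, 0.2], [0, 0, 0, 0, 0, 0, 0.2]]])

```text
time: 47.9
tool_pos: [0.6443, 0.0122, 0.1983]
eef_rot: [-0.0, 3.141, 0.001]
force: [-1.5, 0.3, 4.6]
finger_gap: 0.0559
gripper_force: 55.3
```

>>> arm_command(steps=[[[0, 0, 0, 0, 0, 0, -0.4], [0, 0, 0, 0, 0, 0, -0.6], [0, 0, 0, 0, 0, 0, -1], [0, 0, 0, 0, 0, 0, -1], [0, 0, -0.02, 0, 0, 0, -1], [0, 0, -0.03, 0, 0, 0, -1], [0, 0, -0.03, 0, 0, 0, -1], [0, 0, -0.02, 0, 0, 0, -1], [0, 0, 0, 0, 0, 0, -1], [0, 0, 0, 0, 0, 0, -1]]])

```text
time: 48.9
tool_pos: [0.644, 0.0122, 0.2972]
eef_rot: [0.0, -3.142, -0.0]
force: [-0.6, 0.8, -0.8]
finger_gap: 0.0853
gripper_force: 0.0
```

```bash
python3 stk.py .134 st6
```

```text
t 48.9 tcp [0.644  0.0122 0.2972]
depth [0.6435, 0.012, 0.0156, 0.9367]
depth [0.6437, 0.0121, 0.0592, 0.9907]
sat [0.6428, 0.0122, 0.0608, 0.9323]
nosat [0.6428, 0.0122, 0.0619, 0.9326]
g150 [0.6441, 0.0122, 0.0158, 0.9699]
```

View pics/st6.png

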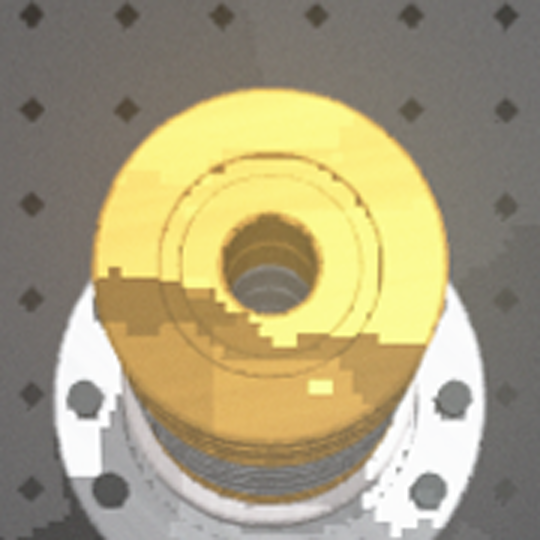

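>>> arm_command(steps=[[[0.003, -0.026, 0, 0, 0, 0, -1], [0.003, -0.03, 0, 0, 0, 0, -1], [0.003, -0.03, 0, 0, 0, 0, -1], [0.003, -0.03, 0, 0, 0, 0, -1], [0.003, -0.03, 0, 0, 0, 0, -1], [0.003, -0.03, 0, 0, 0, 0, -1], [0.003, -0.03, 0, 0, 0, 0, -1], [0.003, -0.026, 0, 0, 0, 0, -1], [0, 0, 0, 0, 0, 0, -1], [0, 0, 0, 0, 0, 0, -1], [0, 0, 0, 0, 0, 0, -1]]])

```text
time: 50.05
tool_pos: [0.6205, -0.218, 0.2963]
eef_rot: [0.004, -3.14, -0.003]
force: [-0.8, -0.1, -0.1]
finger_gap: 0.0854
gripper_force: 0.0
```

```bash
cat > pin.py <<'E'
from h import *
s,im,d=grab('wrist');np.savez('/tmp/pin.npz',im=im,d=d);save('pinw_%d'%int(s['time']*10),im)
print('t',s['time'],'tcp',np.round(s['tool_pos'],4),'rot',np.round(s['eef_rot'],3),'gap',round(s['finger_gap'],4),'F',np.round(s['force'],1))
P=cloud('wrist',d,s);h=cv2.cvtColor(im,cv2.COLOR_RGB2HSV)
red=((h[:,:,0]<8)|(h[:,:,0]>172))&(h[:,:,1]>130)
n,l,st,_=cv2.connectedComponentsWithStats(red.astype(np.uint8))
for i in np.argsort(-st[1:,4])[:2]+1:
    q=P[l==i];q=q[np.isfinite(q).all(1)];zt=np.percentile(q[:,2],97);print('red',st[i],np.median(q,0).round(4),'ztop',zt.round(4))
    k=q[abs(q[:,2]-zt)<.004];print('top face pts',len(k),'mid',((k.max(0)+k.min(0))/2).round(4),'ext',np.ptp(k,axis=0).round(4))
E
python3 pin.py
```

```text
t 50.05 tcp [ 0.6205 -0.218   0.2963] rot [ 4.00e-03 -3.14e+00 -3.00e-03] gap 0.0854 F [-0.8 -0.1 -0.1]
red [ 262  219   56   61 2590] [ 0.6162 -0.2353  0.1642] ztop 0.1657
top face pts 1985 mid [ 0.619  -0.2363  0.1642] ext [0.0253 0.0253 0.0049]
red [ 415  356   30   98 2455] [ 0.8138 -0.1208  0.0219] ztop 0.025
top face pts 1454 mid [ 0.8197 -0.118   0.0237] ext [0.0962 0.0211 0.0053]
```

The six-disc stack is square with its bore open at (270,265). Now I'll measure the holder axis and the pin's lean.

Run:
```python
from h import *
from scipy.optimize import least_squares
z=np.load('/tmp/pin.npz');s=read_state();P=cloud('wrist',z['d'],s).reshape(-1,3);im=z['im'].reshape(-1,3)
near=np.hypot(P[:,0]-.618,P[:,1]+.23)<.06
for a,b in((.003,.007),(.052,.062),(.062,.075),(.075,.095),(.095,.115),(.115,.135),(.150,.162),(.162,.170)):
    q=P[near&(P[:,2]>a)&(P[:,2]<b)]
    if len(q)>5: print(a,b,len(q),'med',np.median(q,0).round(4),'min',q.min(0).round(4),'max',q.max(0).round(4))
q=P[near&(P[:,2]>.0545)&(P[:,2]<.062)]
r=least_squares(lambda p:np.hypot(q[:,0]-p[0],q[:,1]-p[1])-.011,[.616,-.225],loss='soft_l1',f_scale=.002).x;print('tube',r.round(4))
t0=np.load('/tmp/top0.npz');Pt=cloud('top',t0['d']).reshape(-1,3)
nt=np.hypot(Pt[:,0]-.618,Pt[:,1]+.23)<.06
for a,b in((.045,.07),(.15,.18)):
    q=Pt[nt&(Pt[:,2]>a)&(Pt[:,2]<b)];print('top',len(q),np.median(q,0).round(4),((q.max(0)+q.min(0))/2).round(4),np.ptp(q,axis=0).round(4))
```

```text
0.003 0.007 569 med [ 0.6101 -0.2303  0.0065] min [ 0.5969 -0.2552  0.003 ] max [ 0.6386 -0.2085  0.007 ]
0.052 0.062 706 med [ 0.6157 -0.2281  0.0588] min [ 0.6067 -0.245   0.0521] max [ 0.6455 -0.2103  0.0619]
0.062 0.075 66 med [ 0.6152 -0.2312  0.07  ] min [ 0.614  -0.2388  0.0624] max [ 0.6218 -0.2276  0.075 ]
0.075 0.095 116 med [ 0.6151 -0.2321  0.0863] min [ 0.614  -0.2393  0.0751] max [ 0.6224 -0.228   0.0949]
0.095 0.115 82 med [ 0.6147 -0.2325  0.1023] min [ 0.6136 -0.2384  0.0951] max [ 0.619  -0.2283  0.1111]
0.15 0.162 420 med [ 0.609  -0.2323  0.1575] min [ 0.6056 -0.2497  0.15  ] max [ 0.6335 -0.2222  0.1619]
0.162 0.17 1986 med [ 0.6186 -0.236   0.1648] min [ 0.6066 -0.2488  0.1621] max [ 0.6319 -0.2235  0.167 ]
tube [ 0.6205 -0.2317]
top 127 [ 0.6208 -0.2244  0.0585] [ 0.627  -0.2265  0.057 ] [0.0414 0.0374 0.0222]
top 147 [ 0.6193 -0.2318  0.1655] [ 0.6203 -0.2331  0.1607] [0.0271 0.0259 0.0212]
```

View pics/pinw_500.png

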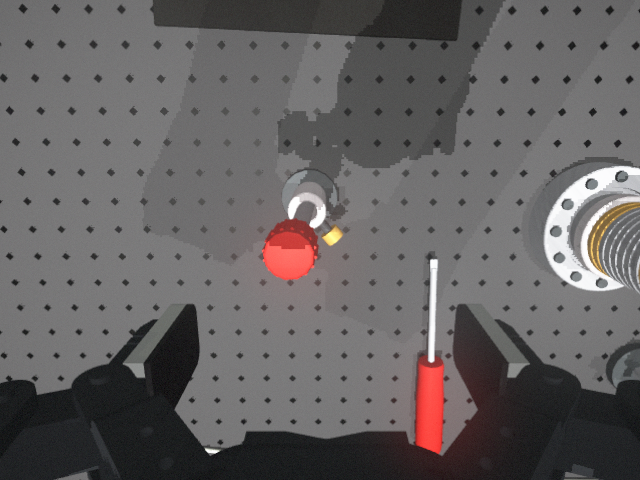

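Run:
```python
from h import *
z=np.load('/tmp/pin.npz');s=read_state();im=z['im']
for n,zz,lo,thr in(('ring',.060,.02,None),('foot',.008,.0,None)):
    o,f=ortho('wrist',im,s,(.62,-.2295),zz,.03,.00025);save(n,cv2.resize(o,None,fx=1.6,fy=1.6))
o1=cv2.imread('pics/ring.png');o2=cv2.imread('pics/foot.png')
for o in(o1,o2):
    n=o.shape[0]
    for k in range(0,n,n//12): cv2.line(o,(k,0),(k,n-1),(0,255,0) if k==6*(n//12) else (90,160,0),1);cv2.line(o,(0,k),(n-1,k),(0,255,0) if k==6*(n//12) else (90,160,0),1)
cv2.imwrite('pics/rf.png',np.hstack([o1,o2]));print(o1.shape)
```

```text
(384, 384, 3)
```

View pics/rf.png

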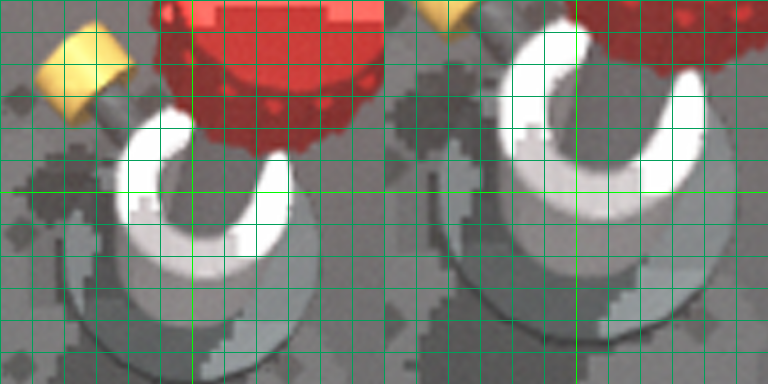

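Grid 5 mm: the ring at z=0.06 spans columns 116–294 with its lower edge at 278. That puts the holder axis at (0.6205, -0.2315), with the knob leaning about 5 mm toward -y. I'll grip on the axis so the pin straightens.

>>> arm_command(steps=[[[0.001, -0.014, 0.02, 0, 0, 0, -1], [0, 0, 0.025, 0, 0, 0, -1], [0, 0, 0.02, 0, 0, 0, -1], [0, 0, 0.0145, 0, 0, 0, -1], [0, 0, 0, 0, 0, 0, -1], [0, 0, 0, 0, 0, 0, -1], [0, 0, 0, 0, 0, 0, -0.6]]], squeeze=30)

```text
time: 50.8
tool_pos: [0.62, -0.2338, 0.2193]
eef_rot: [-0.001, 3.139, -0.001]
force: [-0.3, -0.3, -0.2]
finger_gap: 0.0734
gripper_force: 0.0
```

>>> arm_command(steps=[[[0, 0, 0, 0, 0, 0, -0.2], [0, 0, 0, 0, 0, 0, 0.1], [0, 0, 0, 0, 0, 0, 0.25], [0, 0, 0, 0, 0, 0, 0.35], [0, 0, 0, 0, 0, 0, 0.5], [0, 0, 0, 0, 0, 0, 0.6], [0, 0, 0, 0, 0, 0, 0.6], [0, 0, 0, 0, 0, 0, 0.6], [0, 0, 0, 0, 0, 0, 0.6]]])

```text
time: 51.7
tool_pos: [0.6195, -0.2337, 0.2182]
eef_rot: [-0.0, 3.141, 0.0]
force: [-0.2, 1.8, 3.0]
finger_gap: 0.0247
gripper_force: 29.5
```

```bash
python3 pin.py
```

```text
t 51.7 tcp [ 0.6195 -0.2337  0.2182] rot [-0.     3.141  0.   ] gap 0.0247 F [-0.2  1.8  3. ]
red [ 287  271   79  100 6361] [ 0.6145 -0.2338  0.1642] ztop 0.1655
top face pts 4614 mid [ 0.6188 -0.2339  0.164 ] ext [0.0266 0.025  0.0049]
red [458 453  31  27 335] [ 0.809  -0.1265  0.0231] ztop 0.2319
top face pts 21 mid [ 0.6033 -0.213   0.2321] ext [0.0014 0.0007 0.0038]
```

>>> arm_command(steps=[[[0, 0.002, -0.003, 0, 0, 0, 0.6], [0, 0, -0.007, 0, 0, 0, 0.6], [0, 0, -0.01, 0, 0, 0, 0.6], [0, 0, -0.015, 0, 0, 0, 0.6], [0, 0, -0.02, 0, 0, 0, 0.6], [0, 0, -0.02, 0, 0, 0, 0.6], [0, 0, -0.02, 0, 0, 0, 0.6], [0, 0, -0.02, 0, 0, 0, 0.6], [0, 0, -0.02, 0, 0, 0, 0.6], [0, 0, -0.012, 0, 0, 0, 0.6], [0, 0, 0, 0, 0, 0, 0.6], [0, 0, 0, 0, 0, 0, 0.6]]])

```text
time: 52.95
tool_pos: [0.6189, -0.2317, 0.3647]
eef_rot: [0.0, -3.141, -0.001]
force: [-0.8, 0.6, -2.0]
finger_gap: 0.025
gripper_force: 29.6
```

```bash
cat > shank.py <<'E'
from h import *
s,im,d=grab('wrist');np.savez('/tmp/shank.npz',im=im,d=d)
print('t',s['time'],'tcp',np.round(s['tool_pos'],4),'rot',np.round(s['eef_rot'],4),'gap',round(s['finger_gap'],4),'F',np.round(s['force'],1))
P=cloud('wrist',d,s);Rm=R.from_rotvec(s['eef_rot']).as_matrix();Q=((P-s['tool_pos'])@Rm).reshape(-1,3)
m=(abs(Q[:,1])<.02)&(abs(Q[:,0])<.025)
for a in np.arange(.04,.24,.01):
    q=Q[m&(Q[:,2]>a)&(Q[:,2]<a+.01)]
    if len(q)>8: print(round(a,3),len(q),'ymid',((np.percentile(q[:,1],3)+np.percentile(q[:,1],97))/2).round(4),'w',np.ptp(np.percentile(q[:,1],[3,97])).round(4),'xmax',np.percentile(q[:,0],97).round(4),'xmed',np.median(q[:,0]).round(4))
E
python3 shank.py
```

```text
t 52.95 tcp [ 0.6189 -0.2317  0.3647] rot [ 2.000e-04 -3.141e+00 -6.000e-04] gap 0.025 F [-0.8  0.6 -2. ]
0.04 1195 ymid -0.0002 w 0.0367 xmax 0.0109 xmed 0.0101
0.05 5873 ymid -0.0003 w 0.0298 xmax 0.0124 xmed 0.0035
0.06 1330 ymid -0.0002 w 0.0356 xmax 0.0136 xmed 0.0105
0.07 594 ymid 0.0001 w 0.0238 xmax 0.0136 xmed 0.0115
0.09 10 ymid 0.0006 w 0.005 xmax 0.0059 xmed 0.0055
0.1 172 ymid 0.0003 w 0.0099 xmax 0.0058 xmed 0.005
0.11 174 ymid 0.0005 w 0.0107 xmax 0.0057 xmed 0.0047
0.12 146 ymid 0.0008 w 0.0109 xmax 0.0055 xmed 0.0047
0.13 134 ymid 0.0006 w 0.0108 xmax 0.0055 xmed 0.0046
0.14 120 ymid 0.0009 w 0.0108 xmax 0.0054 xmed 0.0045
0.15 100 ymid 0.0011 w 0.0108 xmax 0.0053 xmed 0.0044
0.16 89 ymid 0.001 w 0.0107 xmax 0.0052 xmed 0.0043
0.17 81 ymid 0.0012 w 0.0109 xmax 0.0052 xmed 0.0042
0.18 69 ymid 0.0014 w 0.0109 xmax 0.005 xmed 0.0042
0.19 64 ymid 0.0012 w 0.0108 xmax 0.0049 xmed 0.0041
0.2 26 ymid 0.0013 w 0.0099 xmax 0.0049 xmed 0.0043
```

>>> arm_command(steps=[[[-0.001, 0.012, 0, 0, 0, 0, 0.6], [-0.002, 0.024, 0, 0, 0, 0, 0.6], [-0.003, 0.028, 0, 0, 0, 0, 0.6], [-0.003, 0.028, 0, 0, 0, 0, 0.6], [-0.003, 0.028, 0, 0, 0, 0, 0.6], [-0.003, 0.028, 0, 0, 0, 0, 0.6], [-0.003, 0.028, 0, 0, 0, 0, 0.6], [-0.003, 0.028, 0, 0, 0, 0, 0.6], [-0.002, 0.023, 0, 0, 0, 0, 0.6], [-0.001, 0.016, 0, 0, 0, 0, 0.6]]])

```text
time: 54.0
tool_pos: [0.6428, 0.0148, 0.3639]
eef_rot: [0.006, -3.14, -0.002]
force: [0.4, -0.1, -0.9]
finger_gap: 0.0248
gripper_force: 29.7
```

>>> arm_command(steps=[[[0, 0, 0, 0, 0, 0, 0.6], [0, 0, 0, 0, 0, 0, 0.6], [0, 0, 0, 0, 0, 0, 0.6], [0, 0, 0, 0, 0, 0, 0.6]]])

```text
time: 54.4
tool_pos: [0.6431, 0.0093, 0.3651]
eef_rot: [0.004, 3.141, -0.001]
force: [0.1, 1.0, -1.2]
finger_gap: 0.0246
gripper_force: 29.7
```

```bash
python3 shank.py | sed -n '1p;4,30p'
python3 - <<'E'
from h import *
z=np.load('/tmp/shank.npz');s=read_state();P=cloud('wrist',z['d'],s)
m=((abs(P[:,:,2]-.134)<.006)).astype(np.uint8)*255
o,f=ortho('wrist',m,s,(.6435,.0122),.134,.045)
for b in blobs(o>128,f,.012,.072,rnd=.5): print('stack',np.round(b,4).tolist(),rel(s,b[:2]))
E
```

```text
t 54.4 tcp [0.6431 0.0093 0.3651] rot [ 4.0000e-03  3.1415e+00 -1.0000e-03] gap 0.0246 F [ 0.1  1.  -1.2]
0.06 1326 ymid -0.0002 w 0.0357 xmax 0.0136 xmed 0.0106
0.07 606 ymid 0.0002 w 0.0239 xmax 0.0135 xmed 0.0115
0.1 172 ymid 0.0002 w 0.01 xmax 0.0058 xmed 0.005
0.11 174 ymid 0.0005 w 0.0106 xmax 0.0056 xmed 0.0047
0.12 146 ymid 0.0007 w 0.0108 xmax 0.0055 xmed 0.0046
0.13 137 ymid 0.0007 w 0.0109 xmax 0.0054 xmed 0.0045
0.14 112 ymid 0.0008 w 0.0107 xmax 0.0053 xmed 0.0045
0.15 102 ymid 0.0012 w 0.0108 xmax 0.0052 xmed 0.0043
0.16 88 ymid 0.001 w 0.0107 xmax 0.0052 xmed 0.0042
0.17 79 ymid 0.0013 w 0.0106 xmax 0.0052 xmed 0.0043
0.18 76 ymid 0.0014 w 0.011 xmax 0.0052 xmed 0.004
0.19 63 ymid 0.0015 w 0.0104 xmax 0.0049 xmed 0.004
0.2 27 ymid 0.0016 w 0.0094 xmax 0.0048 xmed 0.0042
0.23 2910 ymid 0.0001 w 0.0378 xmax 0.0237 xmed 0.0058
stack [0.6427, 0.0126, 0.053, 0.9524] [0.0004 0.003 ]
```

>>> arm_command(steps=[[[0, 0, 0, 0, 0, 0, 0.6], [0, 0, 0, 0, 0, 0, 0.6], [0, 0, 0, 0, 0, 0, 0.6], [0, 0, 0, 0, 0, 0, 0.6], [0, 0, 0, 0, 0, 0, 0.6], [0, 0, 0, 0, 0, 0, 0.6]]])

```text
time: 55.05
tool_pos: [0.6432, 0.0112, 0.365]
eef_rot: [0.0, -3.142, -0.0]
force: [-0.7, -0.9, -1.6]
finger_gap: 0.0247
gripper_force: 29.7
```

```bash
python3 shank.py | sed -n '1p;15,30p'
python3 - <<'E'
from h import *
z=np.load('/tmp/shank.npz');s=read_state()
save('tip',z['im'][60:420,180:480].repeat(2,0)[:600].repeat(2,1))
o,f=ortho('wrist',z['im'],s,(.6435,.0122),.134,.045)
h=cv2.cvtColor(o,cv2.COLOR_RGB2HSV)
m=cv2.morphologyEx(((h[:,:,1]>70)&(h[:,:,0]>12)).astype(np.uint8),cv2.MORPH_OPEN,np.ones((3,3)))
from scipy.optimize import least_squares
cs,_=cv2.findContours(m,cv2.RETR_EXTERNAL,cv2.CHAIN_APPROX_NONE);q=max(cs,key=cv2.contourArea).reshape(-1,2)
p=np.array([f(u,v) for u,v in q])
r=least_squares(lambda c:np.hypot(*(p-c).T)-.030,[.6435,.0122],loss='soft_l1',f_scale=.0004).x;print('top disc',r.round(4),rel(s,r))
E
```

```text
t 55.05 tcp [0.6432 0.0112 0.365 ] rot [ 4.0000e-04 -3.1416e+00 -1.0000e-04] gap 0.0247 F [-0.7 -0.9 -1.6]
0.18 74 ymid 0.0014 w 0.0108 xmax 0.005 xmed 0.0041
0.19 63 ymid 0.0017 w 0.0108 xmax 0.005 xmed 0.004
0.2 27 ymid 0.0013 w 0.0099 xmax 0.0048 xmed 0.0041
0.23 2934 ymid 0.0001 w 0.0379 xmax 0.0237 xmed 0.0058
top disc [0.6421 0.0123] [0.0011 0.001 ]
```

View pics/tip.png

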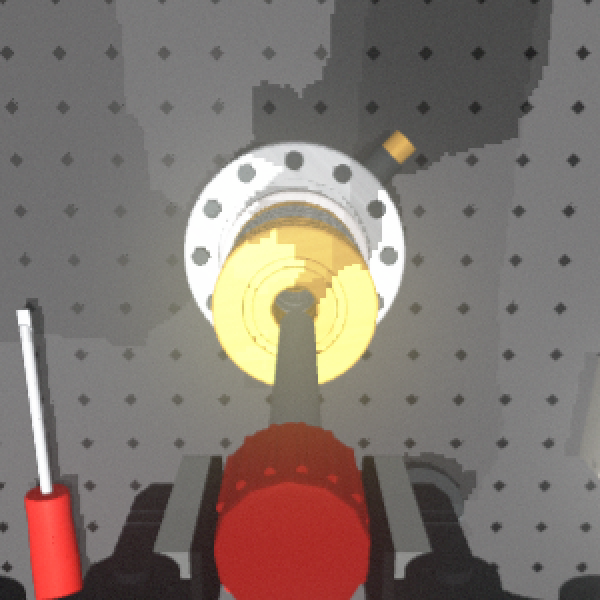

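The pin tip points into the bore at (295,302). I'll lower it in stages and watch the force.

>>> arm_command(steps=[[[0, 0, 0.006, 0, 0, 0, 0.6], [0, 0, 0.006, 0, 0, 0, 0.6], [0, 0, 0.004, 0, 0, 0, 0.6], [0, 0, 0.003, 0, 0, 0, 0.6], [0, 0, 0.003, 0, 0, 0, 0.6], [0, 0, 0.003, 0, 0, 0, 0.6], [0, 0, 0.003, 0, 0, 0, 0.6], [0, 0, 0.003, 0, 0, 0, 0.6], [0, 0, 0.003, 0, 0, 0, 0.6], [0, 0, 0, 0, 0, 0, 0.6]]])

```text
time: 56.1
tool_pos: [0.643, 0.0113, 0.3304]
eef_rot: [0.0, -3.141, -0.0]
force: [1.0, 0.0, -1.9]
finger_gap: 0.0249
gripper_force: 29.7
```

>>> arm_command(steps=[[[0, 0, 0.003, 0, 0, 0, 0.6], [0, 0, 0.003, 0, 0, 0, 0.6], [0, 0, 0.003, 0, 0, 0, 0.6], [0, 0, 0.003, 0, 0, 0, 0.6], [0, 0, 0, 0, 0, 0, 0.6]]])

```text
time: 56.6
tool_pos: [0.6429, 0.0112, 0.3183]
eef_rot: [0.0, -3.14, 0.0]
force: [0.1, -0.2, -1.1]
finger_gap: 0.0244
gripper_force: 29.7
```

>>> arm_command(steps=[[[0, 0, 0.004, 0, 0, 0, 0.6], [0, 0, 0.004, 0, 0, 0, 0.6], [0, 0, 0.004, 0, 0, 0, 0.6], [0, 0, 0.004, 0, 0, 0, 0.6], [0, 0, 0.004, 0, 0, 0, 0.6], [0, 0, 0, 0, 0, 0, 0.6]]])

```text
time: 57.2
tool_pos: [0.6429, 0.0112, 0.2981]
eef_rot: [0.0, -3.14, 0.0]
force: [0.4, 0.5, -1.9]
finger_gap: 0.0248
gripper_force: 29.7
```

>>> arm_command(steps=[[[0, 0, 0.004, 0, 0, 0, 0.6], [0, 0, 0.004, 0, 0, 0, 0.6], [0, 0, 0.004, 0, 0, 0, 0.6], [0, 0, 0.004, 0, 0, 0, 0.6], [0, 0, 0.004, 0, 0, 0, 0.6], [0, 0, 0, 0, 0, 0, 0.6]]])

```text
time: 57.8
tool_pos: [0.6429, 0.0112, 0.2781]
eef_rot: [0.0, -3.14, 0.0]
force: [0.9, 0.7, -1.5]
finger_gap: 0.025
gripper_force: 29.7
```

>>> arm_command(steps=[[[0, 0, 0.004, 0, 0, 0, 0.6], [0, 0, 0.004, 0, 0, 0, 0.6], [0, 0, 0.004, 0, 0, 0, 0.6], [0, 0, 0.004, 0, 0, 0, 0.6], [0, 0, 0.003, 0, 0, 0, 0.6], [0, 0, 0, 0, 0, 0, 0.6]]])

```text
time: 58.4
tool_pos: [0.6429, 0.0112, 0.2593]
eef_rot: [0.0, -3.14, -0.0]
force: [-0.5, 0.7, -1.5]
finger_gap: 0.0251
gripper_force: 29.7
```

>>> arm_command(steps=[[[0, 0, 0.003, 0, 0, 0, 0.6], [0, 0, 0.003, 0, 0, 0, 0.6], [0, 0, 0.003, 0, 0, 0, 0.6], [0, 0, 0.003, 0, 0, 0, 0.6], [0, 0, 0.003, 0, 0, 0, 0.6], [0, 0, 0, 0, 0, 0, 0.6]]])

```text
time: 59.0
tool_pos: [0.6429, 0.0112, 0.2443]
eef_rot: [0.0, -3.141, -0.0]
force: [0.5, 0.6, -1.5]
finger_gap: 0.0249
gripper_force: 29.7
```

>>> arm_command(steps=[[[0, 0, 0.003, 0, 0, 0, 0.6], [0, 0, 0.003, 0, 0, 0, 0.6], [0, 0, 0.003, 0, 0, 0, 0.6], [0, 0, 0.003, 0, 0, 0, 0.6], [0, 0, 0, 0, 0, 0, 0.6]]])

```text
time: 59.5
tool_pos: [0.6429, 0.0112, 0.2324]
eef_rot: [0.0, -3.14, -0.0]
force: [-0.3, -0.2, -1.4]
finger_gap: 0.0251
gripper_force: 29.7
```

>>> arm_command(steps=[[[0, 0, 0.003, 0, 0, 0, 0.6], [0, 0, 0.003, 0, 0, 0, 0.6], [0, 0, 0.002, 0, 0, 0, 0.6], [0, 0, 0.002, 0, 0, 0, 0.6], [0, 0, 0, 0, 0, 0, 0.6]]])

```text
time: 60.0
tool_pos: [0.643, 0.0112, 0.2226]
eef_rot: [0.0, -3.141, -0.0]
force: [-1.0, 0.7, -1.0]
finger_gap: 0.0246
gripper_force: 29.7
```

>>> arm_command(steps=[[[0, 0, 0.001, 0, 0, 0, 0.6], [0, 0, 0.001, 0, 0, 0, 0.6], [0, 0, 0.001, 0, 0, 0, 0.6], [0, 0, 0.0005, 0, 0, 0, 0.6], [0, 0, 0, 0, 0, 0, 0.6]]])

```text
time: 60.5
tool_pos: [0.6431, 0.0112, 0.2194]
eef_rot: [0.0, -3.141, -0.0]
force: [0.6, -0.9, -1.1]
finger_gap: 0.0249
gripper_force: 29.7
```

>>> arm_command(steps=[[[0, 0, 0.0005, 0, 0, 0, 0.6], [0, 0, 0.0005, 0, 0, 0, 0.6], [0, 0, 0.0005, 0, 0, 0, 0.6], [0, 0, 0, 0, 0, 0, 0.6]]])

```text
time: 60.9
tool_pos: [0.6434, 0.0112, 0.2183]
eef_rot: [-0.0, 3.141, 0.0]
force: [-0.1, 0.4, 0.2]
finger_gap: 0.0244
gripper_force: 29.8
```

>>> arm_command(steps=[[[0, 0, 0.0005, 0, 0, 0, 0.6], [0, 0, 0, 0, 0, 0, 0.6], [0, 0, 0, 0, 0, 0, 0.35], [0, 0, 0, 0, 0, 0, 0.2], [0, 0, 0, 0, 0, 0, -0.2], [0, 0, 0, 0, 0, 0, -0.6], [0, 0, 0, 0, 0, 0, -1], [0, 0, 0, 0, 0, 0, -1], [0, 0, -0.005, 0, 0, 0, -1], [0, 0, -0.02, 0, 0, 0, -1], [0, 0, -0.03, 0, 0, 0, -1], [0, 0, -0.03, 0, 0, 0, -1]]])

```text
time: 62.1
tool_pos: [0.643, 0.0112, 0.3034]
eef_rot: [0.0, -3.141, 0.0]
force: [1.3, 0.1, 0.2]
finger_gap: 0.0852
gripper_force: 0.0
```

>>> arm_command(steps=[[[0, 0, -0.03, 0, 0, 0, -1], [0.03, 0, 0, 0, 0, 0, -1], [0.03, 0, 0, 0, 0, 0, -1], [0, 0, 0, 0, 0, 0, -1], [0, 0, 0, 0, 0, 0, -1], [0, 0, 0, 0, 0, 0, -1]]])

```text
time: 62.7
tool_pos: [0.584, 0.0113, 0.3328]
eef_rot: [-0.001, 3.14, 0.0]
force: [-0.5, 0.5, -0.7]
finger_gap: 0.0851
gripper_force: 0.0
```

```bash
python3 pin.py
python3 - <<'E'
from h import *
for cam in('scene','top'):
    _,im,d=grab(cam);np.savez('/tmp/fin_%s.npz'%cam,im=im,d=d)
    if cam=='scene': save('fin',cv2.resize(im[150:470,80:500],None,fx=1.8,fy=1.8,interpolation=cv2.INTER_CUBIC))
    P=cloud(cam,d).reshape(-1,3);n=np.hypot(P[:,0]-.6435,P[:,1]-.0122)
    for a,b in((.045,.056),(.12,.14),(.15,.18)):
        q=P[(n<.05)&(P[:,2]>a)&(P[:,2]<b)];
        if len(q):print(cam,a,len(q),q.min(0).round(4),q.max(0).round(4),np.percentile(q[:,2],90).round(4))
E
```

```text
t 62.7 tcp [0.584  0.0113 0.3328] rot [-1.00e-03  3.14e+00  0.00e+00] gap 0.0851 F [-0.5  0.5 -0.7]
red [ 189  366   32   90 1980] [ 0.8134 -0.1136  0.0214] ztop 0.0247
top face pts 1130 mid [ 0.8198 -0.1169  0.0233] ext [0.0964 0.02   0.0053]
red [ 302  309   44   39 1253] [0.6419 0.0096 0.1645] ztop 0.1657
top face pts 1192 mid [0.6431 0.0096 0.1641] ext [0.0259 0.0247 0.0046]
scene 0.045 252 [ 0.6172 -0.0219  0.0451] [0.6796 0.0442 0.056 ] 0.0542
scene 0.12 642 [ 0.6148 -0.0185  0.1203] [0.6757 0.0414 0.14  ] 0.1344
scene 0.15 236 [ 0.6292 -0.0042  0.15  ] [0.6575 0.0233 0.1675] 0.166
```

View pics/fin.png

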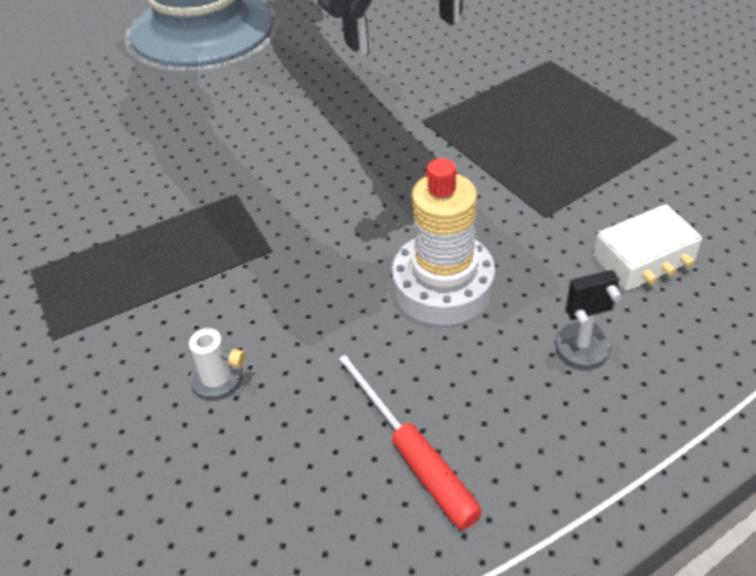

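The final picture shows the pin home, with its knob top at 0.166 m as it should be. The six discs are square at (445,230) and every other thing is in place. I'm handing it in.

```bash
python3 -c "
from rig import *
print(close_job())"
```

```text
the job is handed in; nothing more can be done
None
```

I handed the job in at about 63 s of robot time: the platform is seated on its studs, all six weights are stacked squarely with their bores in line, and the pin stands home in the load cell's bore. The highest wrist force I read was about 12 N, and the other things on the table were not touched.

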